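Load the tray with nested pairs of turned cups

TASK

Fill the tray so that each of its four squares holds one neat pair of steel cups, one nested upright in the other and standing in the middle of its square, like the pair that is already there: use the four cups from the sloping rack. Set the cups down without dropping them and leave the bottle, the can and the wrench where they are.

Things in the scene. Friction and masses are not known exactly. Their poses are not given: they have to be found in the camera images.
- rack: Fixed green rack, 230 mm wide (y); its face, 200 mm long, rises at 30 degrees towards its own +x, middle 85 mm above the bench. Two ledges 10 mm high hold two cups each by the foot, about 100 mm apart sideways, 95 up the slope; cups stand square to the face, leaning 30 degrees to -x. Origin: on the bench under the middle of the face; at yaw 0 x points away from the robot; z up.
- tray: Fixed flat square grey plastic tray, 212 mm a side, black rim 12 mm high, floor 5 mm above the bench; a cross of black ribs 4 mm high divides the floor into four equal squares, 100 mm centre to centre. It may lie at any yaw. Origin: centre of its underside; x and y along its sides, z up.
- square_1 (a point): Centre of one of the tray's four squares, on the tray's floor, 50 mm to the tray's +x and 50 mm to its +y; axes as the tray's.
- square_2 (a point): Centre of one of the tray's four squares, on the tray's floor, 50 mm to the tray's +x and 50 mm to its -y; axes as the tray's.
- square_3 (a point): Centre of one of the tray's four squares, on the tray's floor, 50 mm to the tray's -x and 50 mm to its +y; axes as the tray's.
- square_4 (a point): Centre of one of the tray's four squares, on the tray's floor, 50 mm to the tray's -x and 50 mm to its -y; axes as the tray's.
- cup_1: Steel cup, eight alike, 0.17 kg, 40 mm high: foot 15 mm high, 36 mm across below, 42 at its top; above it a straight collar 56 mm across; mouth 48 mm across, 21 deep. Origin: centre of its underside; z along its axis to the mouth. Nested, its foot is in the lower cup's mouth, its collar on that rim, 25 mm above the lower cup. Starts on the rack, lower row, -y side.
- cup_2: Steel cup, eight alike, 0.17 kg, 40 mm high: foot 15 mm high, 36 mm across below, 42 at its top; above it a straight collar 56 mm across; mouth 48 mm across, 21 deep. Origin: centre of its underside; z along its axis to the mouth. Nested, its foot is in the lower cup's mouth, its collar on that rim, 25 mm above the lower cup. Starts on the rack, lower row, +y side.
- cup_3: Steel cup, eight alike, 0.17 kg, 40 mm high: foot 15 mm high, 36 mm across below, 42 at its top; above it a straight collar 56 mm across; mouth 48 mm across, 21 deep. Origin: centre of its underside; z along its axis to the mouth. Nested, its foot is in the lower cup's mouth, its collar on that rim, 25 mm above the lower cup. Starts on the rack, upper row, -y side.
- cup_4: Steel cup, eight alike, 0.17 kg, 40 mm high: foot 15 mm high, 36 mm across below, 42 at its top; above it a straight collar 56 mm across; mouth 48 mm across, 21 deep. Origin: centre of its underside; z along its axis to the mouth. Nested, its foot is in the lower cup's mouth, its collar on that rim, 25 mm above the lower cup. Starts on the rack, upper row, +y side.
- cup_5: Steel cup, eight alike, 0.17 kg, 40 mm high: foot 15 mm high, 36 mm across below, 42 at its top; above it a straight collar 56 mm across; mouth 48 mm across, 21 deep. Origin: centre of its underside; z along its axis to the mouth. Nested, its foot is in the lower cup's mouth, its collar on that rim, 25 mm above the lower cup. Starts on the tray, lower of the ready pair.
- cup_6: Steel cup, eight alike, 0.17 kg, 40 mm high: foot 15 mm high, 36 mm across below, 42 at its top; above it a straight collar 56 mm across; mouth 48 mm across, 21 deep. Origin: centre of its underside; z along its axis to the mouth. Nested, its foot is in the lower cup's mouth, its collar on that rim, 25 mm above the lower cup. Starts on the tray, nested in cup_5.
- cup_7: Steel cup, eight alike, 0.17 kg, 40 mm high: foot 15 mm high, 36 mm across below, 42 at its top; above it a straight collar 56 mm across; mouth 48 mm across, 21 deep. Origin: centre of its underside; z along its axis to the mouth. Nested, its foot is in the lower cup's mouth, its collar on that rim, 25 mm above the lower cup. Starts alone in some square of the tray.
- cup_8: Steel cup, eight alike, 0.17 kg, 40 mm high: foot 15 mm high, 36 mm across below, 42 at its top; above it a straight collar 56 mm across; mouth 48 mm across, 21 deep. Origin: centre of its underside; z along its axis to the mouth. Nested, its foot is in the lower cup's mouth, its collar on that rim, 25 mm above the lower cup. Starts alone in some square of the tray.
- spray_bottle: Bystander: white plastic spray bottle with a blue head, 72 mm across, 193 mm tall, beyond the work. Origin: centre of its underside.
- oil_can: Bystander: dark steel can, 56 mm across, 120 mm tall, beyond the work. Origin: centre of its underside.
- wrench: Bystander: steel wrench 180 mm long, lying flat on the bench between rack and tray. Origin: on the underside near its middle; x along its length.
There are look-alikes about, which are no part of the job. What is shaped like the cup_3 but green or turquoise is not meant.

How it is judged (in metres and radians):
At the end, for the whole second after the job is handed in: Every square of the tray has one cup standing on the tray's floor (within 4 mm in height) and another nested in it (25 mm higher, within 4 mm), each within 12 mm of the middle of the square and upright within 0.1 rad; all eight cups are at rest. Any cup may be in any place (((horizontal distance between cup_1 and square_1 below 0.012 m and z of cup_1 in the frame of square_1 between -0.004 and 0.004 m and angle between cup_1's own z axis and vertical below 0.1 rad) or (horizontal distance between cup_2 and square_1 below 0.012 m and z of cup_2 in the frame of square_1 between -0.004 and 0.004 m and angle between cup_2's own z axis and vertical below 0.1 rad) or (horizontal distance between cup_3 and square_1 below 0.012 m and z of cup_3 in the frame of square_1 between -0.004 and 0.004 m and angle between cup_3's own z axis and vertical below 0.1 rad) or (horizontal distance between cup_4 and square_1 below 0.012 m and z of cup_4 in the frame of square_1 between -0.004 and 0.004 m and angle between cup_4's own z axis and vertical below 0.1 rad) or (horizontal distance between cup_5 and square_1 below 0.012 m and z of cup_5 in the frame of square_1 between -0.004 and 0.004 m and angle between cup_5's own z axis and vertical below 0.1 rad) or (horizontal distance between cup_6 and square_1 below 0.012 m and z of cup_6 in the frame of square_1 between -0.004 and 0.004 m and angle between cup_6's own z axis and vertical below 0.1 rad) or (horizontal distance between cup_7 and square_1 below 0.012 m and z of cup_7 in the frame of square_1 between -0.004 and 0.004 m and angle between cup_7's own z axis and vertical below 0.1 rad) or (horizontal distance between cup_8 and square_1 below 0.012 m and z of cup_8 in the frame of square_1 between -0.004 and 0.004 m and angle between cup_8's own z axis and vertical below 0.1 rad)) and ((horizontal distance between cup_1 and square_1 below 0.012 m and z of cup_1 in the frame of square_1 between 0.021 and 0.029 m and angle between cup_1's own z axis and vertical below 0.1 rad) or (horizontal distance between cup_2 and square_1 below 0.012 m and z of cup_2 in the frame of square_1 between 0.021 and 0.029 m and angle between cup_2's own z axis and vertical below 0.1 rad) or (horizontal distance between cup_3 and square_1 below 0.012 m and z of cup_3 in the frame of square_1 between 0.021 and 0.029 m and angle between cup_3's own z axis and vertical below 0.1 rad) or (horizontal distance between cup_4 and square_1 below 0.012 m and z of cup_4 in the frame of square_1 between 0.021 and 0.029 m and angle between cup_4's own z axis and vertical below 0.1 rad) or (horizontal distance between cup_5 and square_1 below 0.012 m and z of cup_5 in the frame of square_1 between 0.021 and 0.029 m and angle between cup_5's own z axis and vertical below 0.1 rad) or (horizontal distance between cup_6 and square_1 below 0.012 m and z of cup_6 in the frame of square_1 between 0.021 and 0.029 m and angle between cup_6's own z axis and vertical below 0.1 rad) or (horizontal distance between cup_7 and square_1 below 0.012 m and z of cup_7 in the frame of square_1 between 0.021 and 0.029 m and angle between cup_7's own z axis and vertical below 0.1 rad) or (horizontal distance between cup_8 and square_1 below 0.012 m and z of cup_8 in the frame of square_1 between 0.021 and 0.029 m and angle between cup_8's own z axis and vertical below 0.1 rad)) and ((horizontal distance between cup_1 and square_2 below 0.012 m and z of cup_1 in the frame of square_2 between -0.004 and 0.004 m and angle between cup_1's own z axis and vertical below 0.1 rad) or (horizontal distance between cup_2 and square_2 below 0.012 m and z of cup_2 in the frame of square_2 between -0.004 and 0.004 m and angle between cup_2's own z axis and vertical below 0.1 rad) or (horizontal distance between cup_3 and square_2 below 0.012 m and z of cup_3 in the frame of square_2 between -0.004 and 0.004 m and angle between cup_3's own z axis and vertical below 0.1 rad) or (horizontal distance between cup_4 and square_2 below 0.012 m and z of cup_4 in the frame of square_2 between -0.004 and 0.004 m and angle between cup_4's own z axis and vertical below 0.1 rad) or (horizontal distance between cup_5 and square_2 below 0.012 m and z of cup_5 in the frame of square_2 between -0.004 and 0.004 m and angle between cup_5's own z axis and vertical below 0.1 rad) or (horizontal distance between cup_6 and square_2 below 0.012 m and z of cup_6 in the frame of square_2 between -0.004 and 0.004 m and angle between cup_6's own z axis and vertical below 0.1 rad) or (horizontal distance between cup_7 and square_2 below 0.012 m and z of cup_7 in the frame of square_2 between -0.004 and 0.004 m and angle between cup_7's own z axis and vertical below 0.1 rad) or (horizontal distance between cup_8 and square_2 below 0.012 m and z of cup_8 in the frame of square_2 between -0.004 and 0.004 m and angle between cup_8's own z axis and vertical below 0.1 rad)) and ((horizontal distance between cup_1 and square_2 below 0.012 m and z of cup_1 in the frame of square_2 between 0.021 and 0.029 m and angle between cup_1's own z axis and vertical below 0.1 rad) or (horizontal distance between cup_2 and square_2 below 0.012 m and z of cup_2 in the frame of square_2 between 0.021 and 0.029 m and angle between cup_2's own z axis and vertical below 0.1 rad) or (horizontal distance between cup_3 and square_2 below 0.012 m and z of cup_3 in the frame of square_2 between 0.021 and 0.029 m and angle between cup_3's own z axis and vertical below 0.1 rad) or (horizontal distance between cup_4 and square_2 below 0.012 m and z of cup_4 in the frame of square_2 between 0.021 and 0.029 m and angle between cup_4's own z axis and vertical below 0.1 rad) or (horizontal distance between cup_5 and square_2 below 0.012 m and z of cup_5 in the frame of square_2 between 0.021 and 0.029 m and angle between cup_5's own z axis and vertical below 0.1 rad) or (horizontal distance between cup_6 and square_2 below 0.012 m and z of cup_6 in the frame of square_2 between 0.021 and 0.029 m and angle between cup_6's own z axis and vertical below 0.1 rad) or (horizontal distance between cup_7 and square_2 below 0.012 m and z of cup_7 in the frame of square_2 between 0.021 and 0.029 m and angle between cup_7's own z axis and vertical below 0.1 rad) or (horizontal distance between cup_8 and square_2 below 0.012 m and z of cup_8 in the frame of square_2 between 0.021 and 0.029 m and angle between cup_8's own z axis and vertical below 0.1 rad)) and ((horizontal distance between cup_1 and square_3 below 0.012 m and z of cup_1 in the frame of square_3 between -0.004 and 0.004 m and angle between cup_1's own z axis and vertical below 0.1 rad) or (horizontal distance between cup_2 and square_3 below 0.012 m and z of cup_2 in the frame of square_3 between -0.004 and 0.004 m and angle between cup_2's own z axis and vertical below 0.1 rad) or (horizontal distance between cup_3 and square_3 below 0.012 m and z of cup_3 in the frame of square_3 between -0.004 and 0.004 m and angle between cup_3's own z axis and vertical below 0.1 rad) or (horizontal distance between cup_4 and square_3 below 0.012 m and z of cup_4 in the frame of square_3 between -0.004 and 0.004 m and angle between cup_4's own z axis and vertical below 0.1 rad) or (horizontal distance between cup_5 and square_3 below 0.012 m and z of cup_5 in the frame of square_3 between -0.004 and 0.004 m and angle between cup_5's own z axis and vertical below 0.1 rad) or (horizontal distance between cup_6 and square_3 below 0.012 m and z of cup_6 in the frame of square_3 between -0.004 and 0.004 m and angle between cup_6's own z axis and vertical below 0.1 rad) or (horizontal distance between cup_7 and square_3 below 0.012 m and z of cup_7 in the frame of square_3 between -0.004 and 0.004 m and angle between cup_7's own z axis and vertical below 0.1 rad) or (horizontal distance between cup_8 and square_3 below 0.012 m and z of cup_8 in the frame of square_3 between -0.004 and 0.004 m and angle between cup_8's own z axis and vertical below 0.1 rad)) and ((horizontal distance between cup_1 and square_3 below 0.012 m and z of cup_1 in the frame of square_3 between 0.021 and 0.029 m and angle between cup_1's own z axis and vertical below 0.1 rad) or (horizontal distance between cup_2 and square_3 below 0.012 m and z of cup_2 in the frame of square_3 between 0.021 and 0.029 m and angle between cup_2's own z axis and vertical below 0.1 rad) or (horizontal distance between cup_3 and square_3 below 0.012 m and z of cup_3 in the frame of square_3 between 0.021 and 0.029 m and angle between cup_3's own z axis and vertical below 0.1 rad) or (horizontal distance between cup_4 and square_3 below 0.012 m and z of cup_4 in the frame of square_3 between 0.021 and 0.029 m and angle between cup_4's own z axis and vertical below 0.1 rad) or (horizontal distance between cup_5 and square_3 below 0.012 m and z of cup_5 in the frame of square_3 between 0.021 and 0.029 m and angle between cup_5's own z axis and vertical below 0.1 rad) or (horizontal distance between cup_6 and square_3 below 0.012 m and z of cup_6 in the frame of square_3 between 0.021 and 0.029 m and angle between cup_6's own z axis and vertical below 0.1 rad) or (horizontal distance between cup_7 and square_3 below 0.012 m and z of cup_7 in the frame of square_3 between 0.021 and 0.029 m and angle between cup_7's own z axis and vertical below 0.1 rad) or (horizontal distance between cup_8 and square_3 below 0.012 m and z of cup_8 in the frame of square_3 between 0.021 and 0.029 m and angle between cup_8's own z axis and vertical below 0.1 rad)) and ((horizontal distance between cup_1 and square_4 below 0.012 m and z of cup_1 in the frame of square_4 between -0.004 and 0.004 m and angle between cup_1's own z axis and vertical below 0.1 rad) or (horizontal distance between cup_2 and square_4 below 0.012 m and z of cup_2 in the frame of square_4 between -0.004 and 0.004 m and angle between cup_2's own z axis and vertical below 0.1 rad) or (horizontal distance between cup_3 and square_4 below 0.012 m and z of cup_3 in the frame of square_4 between -0.004 and 0.004 m and angle between cup_3's own z axis and vertical below 0.1 rad) or (horizontal distance between cup_4 and square_4 below 0.012 m and z of cup_4 in the frame of square_4 between -0.004 and 0.004 m and angle between cup_4's own z axis and vertical below 0.1 rad) or (horizontal distance between cup_5 and square_4 below 0.012 m and z of cup_5 in the frame of square_4 between -0.004 and 0.004 m and angle between cup_5's own z axis and vertical below 0.1 rad) or (horizontal distance between cup_6 and square_4 below 0.012 m and z of cup_6 in the frame of square_4 between -0.004 and 0.004 m and angle between cup_6's own z axis and vertical below 0.1 rad) or (horizontal distance between cup_7 and square_4 below 0.012 m and z of cup_7 in the frame of square_4 between -0.004 and 0.004 m and angle between cup_7's own z axis and vertical below 0.1 rad) or (horizontal distance between cup_8 and square_4 below 0.012 m and z of cup_8 in the frame of square_4 between -0.004 and 0.004 m and angle between cup_8's own z axis and vertical below 0.1 rad)) and ((horizontal distance between cup_1 and square_4 below 0.012 m and z of cup_1 in the frame of square_4 between 0.021 and 0.029 m and angle between cup_1's own z axis and vertical below 0.1 rad) or (horizontal distance between cup_2 and square_4 below 0.012 m and z of cup_2 in the frame of square_4 between 0.021 and 0.029 m and angle between cup_2's own z axis and vertical below 0.1 rad) or (horizontal distance between cup_3 and square_4 below 0.012 m and z of cup_3 in the frame of square_4 between 0.021 and 0.029 m and angle between cup_3's own z axis and vertical below 0.1 rad) or (horizontal distance between cup_4 and square_4 below 0.012 m and z of cup_4 in the frame of square_4 between 0.021 and 0.029 m and angle between cup_4's own z axis and vertical below 0.1 rad) or (horizontal distance between cup_5 and square_4 below 0.012 m and z of cup_5 in the frame of square_4 between 0.021 and 0.029 m and angle between cup_5's own z axis and vertical below 0.1 rad) or (horizontal distance between cup_6 and square_4 below 0.012 m and z of cup_6 in the frame of square_4 between 0.021 and 0.029 m and angle between cup_6's own z axis and vertical below 0.1 rad) or (horizontal distance between cup_7 and square_4 below 0.012 m and z of cup_7 in the frame of square_4 between 0.021 and 0.029 m and angle between cup_7's own z axis and vertical below 0.1 rad) or (horizontal distance between cup_8 and square_4 below 0.012 m and z of cup_8 in the frame of square_4 between 0.021 and 0.029 m and angle between cup_8's own z axis and vertical below 0.1 rad)) and linear speed of each of cup_1, cup_2, cup_3, cup_4, cup_5, cup_6, cup_7, cup_8 below 0.03 m/s); the robot touches nothing.
It fails at once if a cup is dropped: it falls freely from more than about 15 mm, or is knocked flying (faster than 0.55 m/s and not held) ((linear speed of cup_1 above 0.55 m/s and contact force between the fingers and cup_1 below 0.02 N) or (linear speed of cup_2 above 0.55 m/s and contact force between the fingers and cup_2 below 0.02 N) or (linear speed of cup_3 above 0.55 m/s and contact force between the fingers and cup_3 below 0.02 N) or (linear speed of cup_4 above 0.55 m/s and contact force between the fingers and cup_4 below 0.02 N) or (linear speed of cup_5 above 0.55 m/s and contact force between the fingers and cup_5 below 0.02 N) or (linear speed of cup_6 above 0.55 m/s and contact force between the fingers and cup_6 below 0.02 N) or (linear speed of cup_7 above 0.55 m/s and contact force between the fingers and cup_7 below 0.02 N) or (linear speed of cup_8 above 0.55 m/s and contact force between the fingers and cup_8 below 0.02 N)).
It fails at once if the spray bottle is moved more than 30 mm (distance of spray_bottle from where it was at the start of the episode above 0.03 m).
It fails at once if the oil can is moved more than 30 mm (distance of oil_can from where it was at the start of the episode above 0.03 m).
It fails at once if the wrench is moved more than 30 mm (distance of wrench from where it was at the start of the episode above 0.03 m).
It also fails if it takes over 72 s, if anything falls off the work surface, if the arm or the gripper's body presses on something with over 40 N, if the wrist force passes 120 N, or if a joint passes its speed limit or range.

ROBOT

A 6-joint arm with a two-finger parallel gripper is mounted at the origin on the work surface. World frame = base frame: x ahead of the robot, y to its left, z up, the work surface at z = 0. Lengths are in mm, angles in rad, forces in N, time in s.
With the tool pointing down it reaches from about 250 to 800 mm from the base axis. Payload 8.5 kg.
Tool frame: the origin (TCP) lies at the very end of the fingers, on their centre line; the grasp point (between the pads) lies 19 mm behind it; z points along the fingers, y is the line along which they close (so a half turn about z gives the same grasp; the last joint's range is limited). The gripper opens to 85 mm and grips with 20 to 120 N. Pads are 22 mm wide; open, the fingers measure 114 mm over their backs; the gripper's body (76 mm by 85 mm) begins 54 mm behind the grasp point. The pads swing forward as they close: fully open they stand 13 mm farther back than shut.
Start: joints at [-1.193, 0.238, -0.013, 1.319, 0, 1.571], TCP at [193.642, -487.936, 231.276] pointing down, gripper open.
Joint ranges: [-2.66, 2.66], [-1.03, 1.9], [-1.14, 1.46], [-1.82, 2.27], [-1.45, 1.34], [-3.14, 3.14]. Speed limits (rad/s): [2.22, 2.22, 2.79, 3.14, 3.14, 3.14].

INTERFACE

Orientations are given as a rotation vector (axis times angle).
In Python, from bench import read_state, optics, order gives the robot as it stands.
- The arm moves only by the tool play_rows, never from a script. Its argument "series" is a list of rows, each a list of 6 numbers: the shift along the tool's x, y, z in m, then the turn, a rotation vector about the tool's x, y, z in rad. In form: [[dx, dy, dz, ax, ay, az], ...]. A call has 1 to 20 rows; each row shifts and turns the commanded pose from where the row before left it, along the tool's axes as they then stand; what a row does not reach is not made up. A row lasts 1/10 s, in which the tool goes at most 50 mm and 8.59 degrees, less where a joint would pass 70% of its speed; a pose out of reach is approached as far as the arm can. A call with a gripper value outside its range is refused whole. "gripper" is the finger opening in m, from 0 to 0.0854, set as the call begins (left out, the last holds). The fingers move at their own pace and stop on an object; the grip force is fixed at half the most. Time passes only in rows, so rows that do not move let the fingers close. It gives the time, the measured TCP pose, the force, the opening and the grip force at its end, in the units of the state.
- read_state(): the state, without advancing time (a new reading comes with each control period).
- optics.grab_frame(name): name is "scene" or "top" or "wrist"; returns a dict with "img" (420x560x3 uint8, red, green, blue), "intrinsics" (3x3 intrinsics, pixels), "distortion" ([k1, k2, p1, p2, k3] as OpenCV has them; the pictures are not rectified), "cam_to_world" (4x4, takes a point from camera to world coordinates). Camera axes: x right, y down, z forward; pixel columns grow to the right and rows downward; lengths in mm; the calibration is good to about 2 mm. A picture is of the moment at which its call begins. There is no depth.
- order.finish_job(): hands the job in; it is judged then, once.
The state is a dict: "time_s": time; "joints": joint angles; "qvel": joint speeds; "effort": joint torques, N m; "tcp_pos": TCP position; "orientation": TCP orientation; "force": force on the tool from outside, world axes, zero at the start; "wrist_torque": the same for the moment, N m; "finger_gap": finger opening in mm; "grip_force": force on a finger pad.
Only numpy, scipy, OpenCV 4.12 (cv2) and the standard library are available. Lean on these libraries where they do the work, as an engineer would, in place of code of your own. Each camera call takes 0.05 s, during which the arm holds its last target. There are 200 camera calls.

## Working session

There is one attempt and no reset: what is moved stays moved. The work goes in short steps, Python scripts to look and compute and a tool call to move; the robot and the scene stay as the last step left them, time stands still between calls to the robot, and variables do not carry over. Pictures are saved under pics/ and viewed, at most 10 in all, crops included, and the job is handed in when it is done.

Besides the shell and the picture viewer there is one more tool, called as name([rows], argument=value, ...), one row to a line, values as JSON. play_rows: Moves the arm, as the interface text tells. Its arguments: {"type":"object","properties":{"series":{"type":"array"},"gripper":{"type":"number"}},"required":["series"]}

```bash
ls; mkdir -p pics; python3 - <<'E'
from bench import read_state, optics
import cv2,numpy as np
s=read_state();print(s)
for n in("scene","top"):
    f=optics.grab_frame(n);cv2.imwrite(f"pics/{n}0.png",cv2.resize(f["img"][:,:,::-1],(800,600),interpolation=cv2.INTER_CUBIC))
    np.savez(f"pics/{n}0.npz",**f)
    print(n,f["intrinsics"],f["distortion"],f["cam_to_world"])
E
```

```text
pics
{'time_s': 0.0, 'joints': array([-1.19299468e+00,  2.38793587e-01, -1.42462257e-02,  1.31922114e+00,
        3.70378480e-06,  1.57077107e+00]), 'qvel': array([-7.13600626e-04, -4.67111831e-04, -1.07813638e-03, -5.86621545e-05,
       -6.78164268e-04,  1.02301364e-03]), 'effort': array([-9.97453094e-05, -5.38778150e+01,  3.46440446e+01,  1.84816372e-02,
       -2.67077612e-04, -7.04589837e-06]), 'tcp_pos': array([ 193.50682622, -487.5843603 ,  230.67404627]), 'orientation': array([-3.08428644e+00, -5.89695012e-01,  4.26073110e-04]), 'force': array([ 0.01735603,  0.8500609 , -1.05802067]), 'wrist_torque': array([ 0.01030521, -0.03637533, -0.02017892]), 'grip_force': 0.0, 'finger_gap': 85.68827550616383}
scene [[394.97616111   0.         280.24768282]
 [  0.         394.97616111 208.19154087]
 [  0.           0.           1.        ]] [-0.00735188  0.          0.          0.          0.        ] [[ 8.72621017e-01  2.85946997e-01 -3.95937968e-01  9.53457200e+02]
 [ 4.88101557e-01 -4.82352556e-01  7.27387711e-01 -7.25787047e+02]
 [ 1.70126409e-02 -8.27991743e-01 -5.60482153e-01  6.48722170e+02]
 [ 0.00000000e+00  0.00000000e+00  0.00000000e+00  1.00000000e+00]]
top [[506.34813997   0.         288.60176028]
 [  0.         506.34813997 214.44550089]
 [  0.           0.           1.        ]] [0.02221849 0.         0.         0.         0.        ] [[ 4.12480908e-03 -9.85041064e-01  1.72270393e-01  3.96577101e+02]
 [-9.99921383e-01 -6.10277141e-03 -1.09536852e-02  1.70609041e+00]
 [ 1.18411565e-02 -1.72211667e-01 -9.84988796e-01  1.13806484e+03]
 [ 0.00000000e+00  0.00000000e+00  0.00000000e+00  1.00000000e+00]]
```

View pics/top0.png

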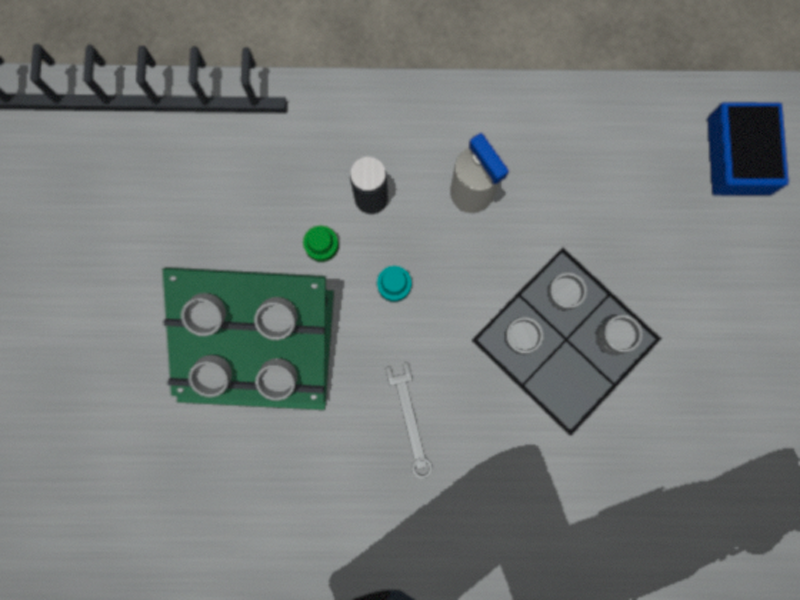

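View pics/scene0.png

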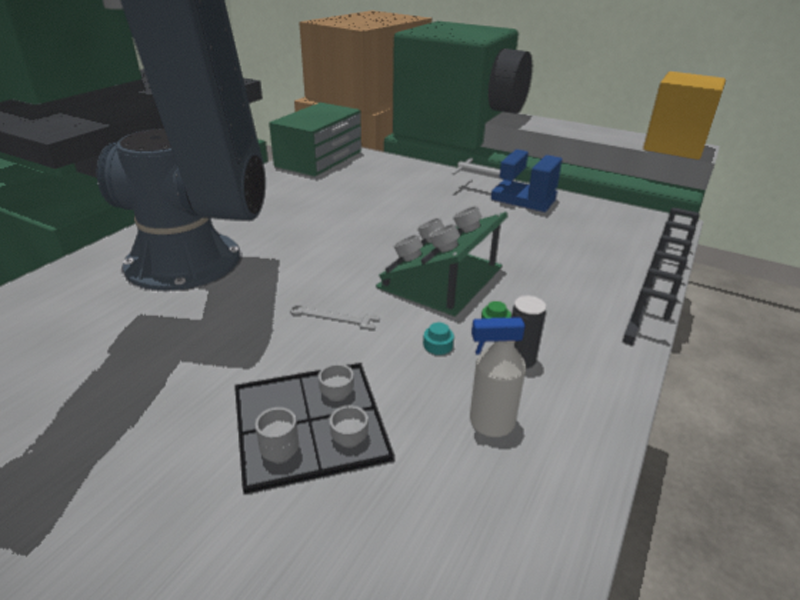

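The top view shows the rack cups at (203,316), (276,319), (210,377) and (277,380). The ready pair is at (621,333), single cups are at (567,291) and (523,335), and the empty square is at (570,384). Look-alikes to ignore are the green one at (321,243) and the turquoise one at (394,284). The four steel cups standing on the rack are the ones to use. Next is one close crop to check that and measure.

```bash
python3 - <<'E'
import cv2,numpy as np
t=np.load("pics/top0.npz")["img"][:,:,::-1]
def c(x,y,w,h): return cv2.resize(t[y:y+h,x:x+w],(400,600),interpolation=cv2.INTER_CUBIC) 
# both crops 133x~ scaled 3x horizontally; keep aspect with 4x stacked halves
a=cv2.resize(t[180:300,105:245],None,fx=2.85,fy=2.85,interpolation=cv2.INTER_CUBIC)
b=cv2.resize(t[168:312,325:469],None,fx=2.77,fy=2.77,interpolation=cv2.INTER_CUBIC)
o=np.zeros((600,800,3),np.uint8);o[:a.shape[0],:a.shape[1]]=a;o[:b.shape[0],400:400+b.shape[1]]=b[:,:400]
s=np.load("pics/scene0.npz")["img"][:,:,::-1]
d=cv2.resize(s[140:225,260:360],None,fx=2.35,fy=2.35,interpolation=cv2.INTER_CUBIC);o[400:400+min(200,d.shape[0]),:d.shape[1]]=d[:200]
cv2.imwrite("pics/crop1.png",o)
E
```

```text
(no output)
```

View pics/crop1.png

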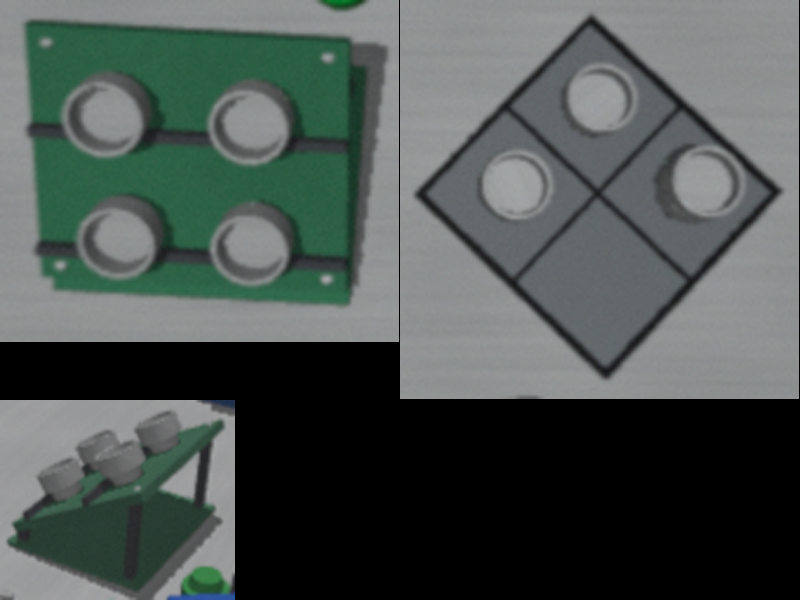

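```bash
cat > h.py <<'E'
import numpy as np,cv2
from scipy.spatial.transform import Rotation as R
from scipy.optimize import least_squares
def proj(f,P):
    T=np.linalg.inv(f["cam_to_world"]);return cv2.projectPoints(np.atleast_2d(P).astype(float),cv2.Rodrigues(T[:3,:3])[0],T[:3,3],f["intrinsics"],f["distortion"])[0][:,0]
def ray(f,uv):
    p=cv2.undistortPoints(np.array(uv,float).reshape(-1,1,2),f["intrinsics"],f["distortion"])[:,0]
    d=np.c_[p,np.ones(len(p))]@f["cam_to_world"][:3,:3].T
    return f["cam_to_world"][:3,3],d
def hit(f,uv,n,c): # plane n.X=c
    o,d=ray(f,uv);return o+d*((c-o@n)/(d@n))[:,None]
def pose2(p,P): # p=x,y,yaw
    c,s=np.cos(p[2]),np.sin(p[2]);P=np.asarray(P,float)
    return np.c_[p[0]+c*P[:,0]-s*P[:,1],p[1]+s*P[:,0]+c*P[:,1],P[:,2]]
E
python3 - <<'E'
from h import *
f=dict(np.load("pics/top0.npz"))
ca=lambda q:np.c_[(np.array(q)+.5)/2.85-.5]+[105,180]
cb=lambda q:(np.array(q)-[400,0]+.5)/2.77-.5+[325,168]
# tray: +x local chosen so yaw ~45deg: corners
uv=cb([(591,15),(416,193),(606,379),(780,191),(598,191),(509,104),(515,280),(692,279),(681,105)])
P=[(106,106,12),(-106,106,12),(-106,-106,12),(106,-106,12),(0,0,9),(0,102,9),(-102,0,9),(0,-102,9),(102,0,9)]
r=least_squares(lambda p:(proj(f,pose2(p,P))-uv).ravel(),[480,-220,-.78])
print("tray",r.x,np.abs(r.fun).max(),"px"); 
print("sq",pose2(r.x,[(50,50,5),(50,-50,5),(-50,50,5),(-50,-50,5)]).round(1))
z=np.array([0,0,1.])
print("tops",hit(f,cb([(602,97),(517,184)]),z,45).round(1),hit(f,cb([(707,182)]),z,70).round(1))
C,S=np.cos(np.pi/6),.5
def sl(s,y,h): return (s*C-h*S,y,85+s*S+h*C)
uvr=ca([(28,22),(349,39),(104,117),(251,124),(117,241),(250,247)])
def PP(s0): return [sl(100,115,0),sl(100,-115,0),sl(s0+47.5,50,40),sl(s0+47.5,-50,40),sl(s0-47.5,50,40),sl(s0-47.5,-50,40)]
r=least_squares(lambda p:(proj(f,pose2(p,PP(p[3])))-uvr).ravel(),[450,220,0,0])
print("rack",r.x,r.fun.reshape(-1,2).round(1))
n=np.array([-S*np.cos(r.x[2]),-S*np.sin(r.x[2]),C])
c=n@pose2(r.x,[sl(0,0,40)])[0]
X=hit(f,uvr[2:],n,c);print("rims",X.round(1));print("feet",(X-40*n).round(1),"axis",n)
for p,m in zip(range(2),(1,-1)): pass
from bench import read_state
for k in("scene",):
    g=dict(np.load("pics/scene0.npz"));print(proj(g,X).round(1)) 
E
```

```text
tray [ 544.23225014 -253.21086727   -0.77519826] 1.4523550709200777 px
sq [[ 614.9 -252.5    5. ]
 [ 545.  -323.9    5. ]
 [ 543.5 -182.5    5. ]
 [ 473.5 -253.9    5. ]]
tops [[ 615.5 -250.6   45. ]
 [ 545.3 -181.3   45. ]] [[ 544.3 -323.4   70. ]]
rack [ 5.33411153e+02  2.32055884e+02 -4.31639198e-02 -6.22788162e-01] [[-0.7  0.1]
 [ 0.8 -0.2]
 [ 0.7  0. ]
 [-0.3 -0. ]
 [-1.4 -0.1]
 [ 0.9  0.1]]
rims [[556.2 282.5 143.1]
 [551.8 180.6 143.1]
 [473.8 281.8  95.6]
 [469.8 186.6  95.7]]
feet [[576.1 281.7 108.4]
 [571.8 179.8 108.4]
 [493.8 280.9  60.9]
 [489.8 185.7  61. ]] axis [-0.49953429  0.02157526  0.8660254 ]
[[326.3 147.2]
 [310.1 160.4]
 [300.7 155.3]
 [285.  167.4]]
```

```bash
cat >> h.py <<'E'
N_AX=np.array([-.4995,.0216,.8660])
RY=np.array([.0432,.9991,0])
FEET={"UL":(576.1,281.7,108.4),"UR":(571.8,179.8,108.4),"LL":(493.8,280.9,60.9),"LR":(489.8,185.7,61.)}
def pose(p,zt,yt):
    zt=np.array(zt)/np.linalg.norm(zt);y=np.array(yt)-zt*(np.array(yt)@zt);y/=np.linalg.norm(y)
    T=np.eye(4);T[:3,:3]=np.c_[np.cross(y,zt),y,zt];T[:3,3]=np.array(p)/1000;return T
def rackpose(k,h): return pose(np.array(FEET[k])+N_AX*h,-N_AX,-RY)
def traypose(x,y,z): return pose((x,y,z),(0,0,-1),(0,-1,0))
def cur():
    from bench import read_state
    s=read_state();T=np.eye(4);T[:3,:3]=R.from_rotvec(s["orientation"]).as_matrix();T[:3,3]=s["tcp_pos"]/1000;return T
def twist(A,B,n,tag=""):
    from scipy.linalg import logm,expm
    D=np.linalg.inv(A)@B;w=R.from_matrix(D[:3,:3]).as_rotvec();K=np.zeros((4,4))
    L=np.real(logm(D));v=np.r_[L[:3,3],w]/n
    M=A.copy();zs=[];E_=np.real(expm(L/n))
    for i in range(n):M=M@E_;zs.append(M[:3,3]*1000)
    print(tag,n,"rows",v.round(4).tolist(),"mm/row",round(np.linalg.norm(v[:3])*1000,1),"mid",zs[n//2].round(),"end",zs[-1].round(1))
    return B
E
python3 -c "
from h import *
twist(cur(),rackpose('LR',80),20)
twist(cur(),rackpose('LR',80),40)"
```

```text
20 rows [0.0168, -0.0315, 0.0092, -0.0056, 0.0258, 0.0205] mm/row 36.9 mid [ 294. -104.  151.] end [449.8 187.4 130.3]
 40 rows [0.0084, -0.0158, 0.0046, -0.0028, 0.0129, 0.0103] mm/row 18.5 mid [ 287. -121.  154.] end [449.8 187.4 130.3]
```

play_rows([
  [0.0168,-0.0315,0.0092,-0.0056,0.0258,0.0205],
  [0.0168,-0.0315,0.0092,-0.0056,0.0258,0.0205],
  [0.0168,-0.0315,0.0092,-0.0056,0.0258,0.0205],
  [0.0168,-0.0315,0.0092,-0.0056,0.0258,0.0205],
  [0.0168,-0.0315,0.0092,-0.0056,0.0258,0.0205],
  [0.0168,-0.0315,0.0092,-0.0056,0.0258,0.0205],
  [0.0168,-0.0315,0.0092,-0.0056,0.0258,0.0205],
  [0.0168,-0.0315,0.0092,-0.0056,0.0258,0.0205],
  [0.0168,-0.0315,0.0092,-0.0056,0.0258,0.0205],
  [0.0168,-0.0315,0.0092,-0.0056,0.0258,0.0205],
  [0.0168,-0.0315,0.0092,-0.0056,0.0258,0.0205],
  [0.0168,-0.0315,0.0092,-0.0056,0.0258,0.0205],
  [0.0168,-0.0315,0.0092,-0.0056,0.0258,0.0205],
  [0.0168,-0.0315,0.0092,-0.0056,0.0258,0.0205],
  [0.0168,-0.0315,0.0092,-0.0056,0.0258,0.0205],
  [0.0168,-0.0315,0.0092,-0.0056,0.0258,0.0205],
  [0.0168,-0.0315,0.0092,-0.0056,0.0258,0.0205],
  [0.0168,-0.0315,0.0092,-0.0056,0.0258,0.0205],
  [0.0168,-0.0315,0.0092,-0.0056,0.0258,0.0205],
  [0.0168,-0.0315,0.0092,-0.0056,0.0258,0.0205],
])

```text
time_s: 2.1
tcp_pos: [442.0, 54.8, 127.9]
orientation: [-2.962, -0.151, -0.784]
force: [0.6, -0.2, -0.9]
finger_gap: 84.9
grip_force: 0.0
```

```bash
python3 -c "
from h import *
from bench import read_state
print(read_state()['joints'].round(2),read_state()['qvel'].round(2))
twist(cur(),rackpose('LR',80),8)"
```

```text
[ 0.09 -0.15 -0.89  0.32  0.05  3.14] [ 0.04  0.26  0.04 -0.47  0.13 -0.  ]
 8 rows [0.0013, -0.0166, 0.0009, -0.0148, 0.0009, 0.0142] mm/row 16.6 mid [444. 138. 130.] end [449.8 187.4 130.3]
```

play_rows([
  [0,0,0,0,0,-0.149],
  [0,0,0,0,0,-0.149],
  [0,0,0,0,0,-0.149],
  [0,0,0,0,0,-0.149],
  [0,0,0,0,0,-0.149],
  [0,0,0,0,0,-0.149],
  [0,0,0,0,0,-0.149],
  [0,0,0,0,0,-0.149],
  [0,0,0,0,0,-0.149],
  [0,0,0,0,0,-0.149],
  [0,0,0,0,0,-0.149],
  [0,0,0,0,0,-0.149],
  [0,0,0,0,0,-0.149],
  [0,0,0,0,0,-0.149],
  [0,0,0,0,0,-0.149],
  [0,0,0,0,0,-0.149],
  [0,0,0,0,0,-0.149],
  [0,0,0,0,0,-0.149],
  [0,0,0,0,0,-0.149],
  [0,0,0,0,0,-0.149],
])

```text
time_s: 4.1
tcp_pos: [441.3, 54.4, 128.0]
orientation: [0.071, 2.628, 0.153]
force: [1.0, -0.5, 0.3]
finger_gap: 85.1
grip_force: 0.0
```

```bash
sed -i 's/-N_AX,-RY)/-N_AX,RY)/; s/(0,0,-1),(0,-1,0))/(0,0,-1),(0,1,0))/' h.py; python3 -c "
from h import *
from bench import read_state
print(read_state()['joints'].round(2),read_state()['tcp_pos'].round(1))
twist(cur(),rackpose('LR',80),8)"
```

```text
[ 0.09 -0.15 -0.89  0.32  0.05  0.15] [441.3  54.4 128. ]
 8 rows [-0.0001, 0.0167, 0.0009, 0.0145, -0.0021, -0.0053] mm/row 16.7 mid [446. 138. 131.] end [449.8 187.4 130.3]
```

play_rows([
  [-0.0001,0.0167,0.0009,0.0145,-0.0021,-0.0053],
  [-0.0001,0.0167,0.0009,0.0145,-0.0021,-0.0053],
  [-0.0001,0.0167,0.0009,0.0145,-0.0021,-0.0053],
  [-0.0001,0.0167,0.0009,0.0145,-0.0021,-0.0053],
  [-0.0001,0.0167,0.0009,0.0145,-0.0021,-0.0053],
  [-0.0001,0.0167,0.0009,0.0145,-0.0021,-0.0053],
  [-0.0001,0.0167,0.0009,0.0145,-0.0021,-0.0053],
  [-0.0001,0.0167,0.0009,0.0145,-0.0021,-0.0053],
  [0,0,0,0,0,0],
  [0,0,0,0,0,0],
])

```text
time_s: 5.1
tcp_pos: [450.4, 187.8, 131.5]
orientation: [0.062, 2.618, -0.013]
force: [0.8, -0.1, -0.2]
finger_gap: 85.4
grip_force: 0.0
```

```bash
python3 -c "
from h import *
from bench import optics
twist(cur(),rackpose('LR',80),1)
f=optics.grab_frame('wrist');np.savez('pics/w1.npz',**f)
im=f['img'][:,:,::-1].copy()
cv2.imwrite('pics/w1.png',cv2.resize(im,(800,600)))
# expected rims
for k in FEET: print(k,(proj(f,np.array(FEET[k])+40*N_AX)*800/560).round(0))
print(np.round(f['cam_to_world'],2))
"
```

```text
1 rows [0.0011, -0.0004, 0.0008, 0.0004, -0.001, -0.0046] mm/row 1.4 mid [450. 187. 130.] end [449.8 187.4 130.3]
UL [[596. 501.]]
UR [[397. 504.]]
LL [[611. 327.]]
LR [[401. 328.]]
[[ 5.0000e-02  7.0000e-01  7.1000e-01  3.2126e+02]
 [ 1.0000e+00 -3.0000e-02 -3.0000e-02  1.9494e+02]
 [ 0.0000e+00  7.1000e-01 -7.0000e-01  2.2263e+02]
 [ 0.0000e+00  0.0000e+00  0.0000e+00  1.0000e+00]]
```

View pics/w1.png

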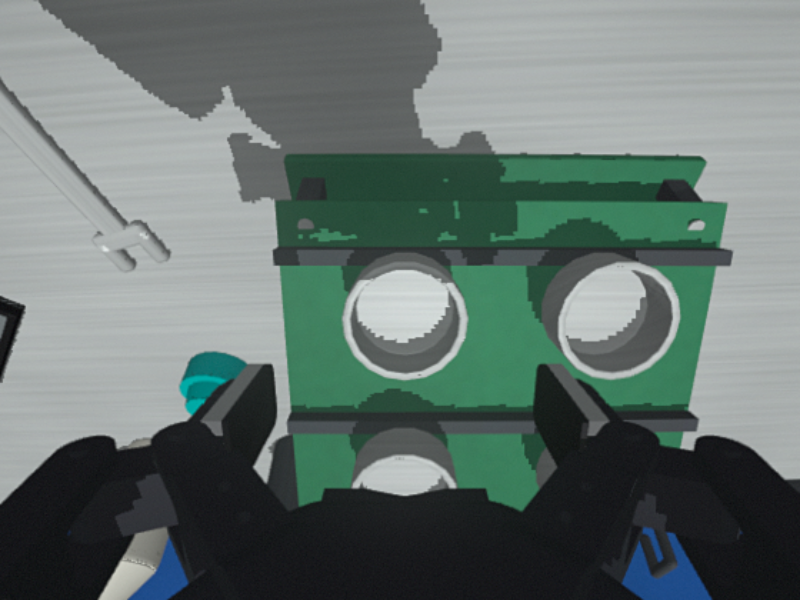

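```bash
python3 -c "
from h import *
f=dict(np.load('pics/w1.npz'))
c=N_AX@(np.array(FEET['LR'])+40*N_AX)
X=hit(f,np.array([(405,321.5),(618.5,320.5)])*.7,N_AX,c)
F=X-40*N_AX;print(F.round(1), (F-[FEET['LR'],FEET['LL']]).round(1))
"
```

```text
[[487.2 187.8  59.4]
 [491.4 283.9  59.5]] [[-2.6  2.1 -1.6]
 [-2.4  3.  -1.4]]
```

```bash
cat >> h.py <<'E'
FEET={k:tuple(np.array(v)+[-1.9,2.0,-1.1]) for k,v in FEET.items()}
E
python3 -c "
from h import *
twist(cur(),rackpose('LR',7),8)"
```

```text
8 rows [0.0004, 0.0003, 0.0092, 0.0, -0.0001, -0.0007] mm/row 9.2 mid [472. 188.  91.] end [484.4 187.9  66. ]
```

play_rows([
  [0.0004,0.0003,0.0092,0,0,-0.0007],
  [0.0004,0.0003,0.0092,0,0,-0.0007],
  [0.0004,0.0003,0.0092,0,0,-0.0007],
  [0.0004,0.0003,0.0092,0,0,-0.0007],
  [0.0004,0.0003,0.0092,0,0,-0.0007],
  [0.0004,0.0003,0.0092,0,0,-0.0007],
  [0.0004,0.0003,0.0092,0,0,-0.0007],
  [0.0004,0.0003,0.0092,0,0,-0.0007],
  [0,0,0,0,0,0],
])

```text
time_s: 6.05
tcp_pos: [484.9, 188.4, 65.4]
orientation: [0.057, 2.619, -0.016]
force: [-0.8, -0.7, -0.2]
finger_gap: 85.8
grip_force: 0.0
```

play_rows([
  [0,0,0,0,0,0],
  [0,0,0,0,0,0],
  [0,0,0,0,0,0],
  [0,0,0,0,0,0],
  [0,0,0,0,0,0],
  [0,0,0,0,0,0],
  [0,0,0,0,0,0],
], gripper=0.04)

```text
time_s: 6.75
tcp_pos: [484.8, 188.8, 67.4]
orientation: [0.057, 2.617, -0.014]
force: [-4.7, -0.5, 6.4]
finger_gap: 55.2
grip_force: 61.5
```

```bash
python3 -c "
from h import *
A=cur()
print((np.linalg.inv(rackpose('LR',7))@A)[:3,3]*1000, A[:3,3]*1000)
from bench import read_state
print(read_state()['finger_gap'],read_state()['joints'])
B=rackpose('LR',57)
T=traypose(473.5,-253.9,90)
twist(A,B,4);twist(B,T,20)
"
```

```text
[-1.01936363  0.92589876 -1.10587542] [484.77307128 188.76198641  67.429391  ]
55.18984360230462 [ 0.53247403  0.1227939  -0.81780142  0.17810027 -0.27555481  0.51205259]
 4 rows [0.0002, -0.0002, -0.0122, 0.0002, 0.0002, -0.0001] mm/row 12.2 mid [466. 189.  99.] end [459.4 188.9 109.3]
 20 rows [-0.0009, -0.0221, 0.0013, -0.0006, 0.0262, -0.0021] mm/row 22.2 mid [466. -55. 100.] end [ 473.5 -253.9   90. ]
```

play_rows([
  [0,0,-0.006,0,0,0],
  [0,0,-0.014,0,0,0],
  [0,0,-0.015,0,0,0],
  [0,0,-0.014,0,0,0],
])

```text
time_s: 7.15
tcp_pos: [459.8, 189.7, 109.9]
orientation: [0.057, 2.618, -0.014]
force: [0.4, 0.7, -2.5]
finger_gap: 55.2
grip_force: 63.6
```

play_rows([
  [-0.0009,-0.0221,0.0013,-0.0006,0.0262,-0.0021],
  [-0.0009,-0.0221,0.0013,-0.0006,0.0262,-0.0021],
  [-0.0009,-0.0221,0.0013,-0.0006,0.0262,-0.0021],
  [-0.0009,-0.0221,0.0013,-0.0006,0.0262,-0.0021],
  [-0.0009,-0.0221,0.0013,-0.0006,0.0262,-0.0021],
  [-0.0009,-0.0221,0.0013,-0.0006,0.0262,-0.0021],
  [-0.0009,-0.0221,0.0013,-0.0006,0.0262,-0.0021],
  [-0.0009,-0.0221,0.0013,-0.0006,0.0262,-0.0021],
  [-0.0009,-0.0221,0.0013,-0.0006,0.0262,-0.0021],
  [-0.0009,-0.0221,0.0013,-0.0006,0.0262,-0.0021],
  [-0.0009,-0.0221,0.0013,-0.0006,0.0262,-0.0021],
  [-0.0009,-0.0221,0.0013,-0.0006,0.0262,-0.0021],
  [-0.0009,-0.0221,0.0013,-0.0006,0.0262,-0.0021],
  [-0.0009,-0.0221,0.0013,-0.0006,0.0262,-0.0021],
  [-0.0009,-0.0221,0.0013,-0.0006,0.0262,-0.0021],
  [-0.0009,-0.0221,0.0013,-0.0006,0.0262,-0.0021],
  [-0.0009,-0.0221,0.0013,-0.0006,0.0262,-0.0021],
  [-0.0009,-0.0221,0.0013,-0.0006,0.0262,-0.0021],
  [-0.0009,-0.0221,0.0013,-0.0006,0.0262,-0.0021],
  [-0.0009,-0.0221,0.0013,-0.0006,0.0262,-0.0021],
])

```text
time_s: 9.15
tcp_pos: [474.3, -253.4, 90.2]
orientation: [-0.0, -3.14, -0.002]
force: [0.7, 0.4, -0.4]
finger_gap: 55.1
grip_force: 63.7
```

```bash
python3 -c "
from h import *
from bench import optics
A=cur();print(A[:3,3]*1000,A[:3,2])
twist(A,traypose(473.5,-253.9,15),8)
f=optics.grab_frame('wrist');np.savez('pics/w2.npz',**f)
cv2.imwrite('pics/w2.png',cv2.resize(f['img'][:,:,::-1],(800,600)))
P=pose2((544.2,-253.2,-.775),[(106,106,12),(-106,106,12),(-106,-106,12),(106,-106,12),(0,0,9),(-102,0,9),(0,-102,9)])
print((proj(f,P)/.7).round(0).tolist()); print((proj(f,A[:3,3]*1000+A[:3,2]*[-1,-1,0]+[0,0,-8+40])/.7).round())
print((proj(f,[(544.3,-323.4,70),(615.5,-250.6,45),(545.3,-181.3,45)])/.7).round())
"
```

```text
[ 474.34473505 -253.44415082   90.19854408] [-0.00116766  0.00101178 -0.99999881]
 8 rows [0.0001, -0.0001, 0.0094, 0.0001, -0.0001, -0.0] mm/row 9.4 mid [ 474. -254.   43.] end [ 473.5 -253.9   15. ]
[[405.0, 617.0], [659.0, 419.0], [399.0, 149.0], [146.0, 424.0], [402.0, 420.0], [535.0, 300.0], [267.0, 303.0]]
[[400. 417.]]
[[247. 492.]
 [407. 569.]
 [544. 460.]]
```

View pics/w2.png

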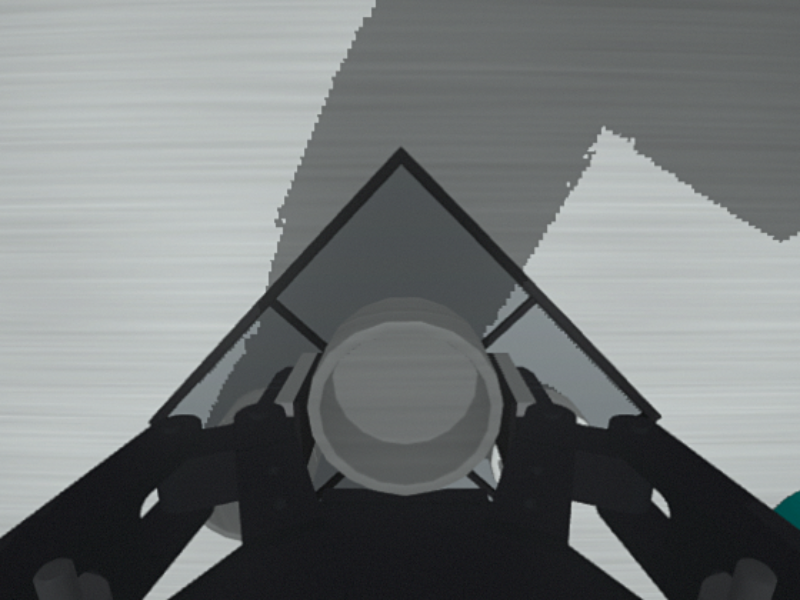

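play_rows([
  [-0.0002,-0.0001,0.01,0,0,0],
  [-0.0002,-0.0001,0.01,0,0,0],
  [-0.0002,-0.0001,0.01,0,0,0],
  [-0.0002,-0.0001,0.01,0,0,0],
  [-0.0002,-0.0001,0.01,0,0,0],
  [-0.0002,0,0.01,0,0,0],
  [-0.0002,0,0.009,0,0,0],
  [-0.0001,0,0.005,0,0,0],
  [0,0,0,0,0,0],
])

```text
time_s: 10.1
tcp_pos: [475.5, -252.9, 14.9]
orientation: [-0.0, -3.14, -0.003]
force: [-0.2, 1.1, -1.0]
finger_gap: 55.0
grip_force: 63.9
```

play_rows([
  [0,0,0.001,0,0,0],
  [0,0,0.001,0,0,0],
  [0,0,0,0,0,0],
])

```text
time_s: 10.4
tcp_pos: [476.1, -253.2, 13.9]
orientation: [0.001, 3.142, 0.001]
force: [0.5, -0.2, -2.0]
finger_gap: 55.7
grip_force: 63.9
```

play_rows([
  [0,0,0.001,0,0,0],
  [0,0,0.001,0,0,0],
  [0,0,0,0,0,0],
])

```text
time_s: 10.7
tcp_pos: [475.9, -253.1, 11.6]
orientation: [-0.001, -3.141, -0.002]
force: [-1.1, 0.5, -1.4]
finger_gap: 55.0
grip_force: 63.9
```

play_rows([
  [0,0,0.001,0,0,0],
  [0,0,0.001,0,0,0],
  [0,0,0,0,0,0],
])

```text
time_s: 11.0
tcp_pos: [476.0, -253.1, 11.4]
orientation: [0.0, 3.141, 0.001]
force: [-6.1, 2.6, 19.1]
finger_gap: 55.2
grip_force: 65.6
```

play_rows([
  [0,0,-0.0005,0,0,0],
  [0,0,0,0,0,0],
  [0,0,0,0,0,0],
  [0,0,0,0,0,0],
  [0,0,-0.015,0,0,0],
  [0,0,-0.02,0,0,0],
  [0,0,-0.025,0,0,0],
  [0,0,-0.02,0,0,0],
  [0,0,0,0,0,0],
], gripper=0.078)

```text
time_s: 11.9
tcp_pos: [477.4, -254.0, 92.6]
orientation: [0.0, 3.138, -0.001]
force: [0.5, 0.6, 0.4]
finger_gap: 77.9
grip_force: 0.0
```

```bash
python3 -c "
from h import *
from bench import optics
twist(cur(),rackpose('LL',55),20); twist(rackpose('LL',55),rackpose('LL',7),6)
f=optics.grab_frame('wrist');np.savez('pics/w3.npz',**f)
g=optics.grab_frame('top');np.savez('pics/t3.npz',**g)
cv2.imwrite('pics/w3.png',np.hstack([cv2.resize(f['img'][100:400,80:480,::-1],(400,300)),cv2.resize(g['img'][160:310,320:520,::-1],(400,300),interpolation=2)]))
print((proj(f,[(473.5,-253.9,45)])))
"
```

```text
20 rows [0.001, 0.0269, -0.0011, 0.0005, -0.026, 0.0021] mm/row 26.9 mid [468.  42. 102.] end [464.4 284.1 107.4]
 6 rows [0.0, 0.0, 0.008, 0.0, 0.0, 0.0] mm/row 8.0 mid [480. 283.  80.] end [488.4 283.1  65.9]
[[281.26649413 222.40938942]]
```

View pics/w3.png

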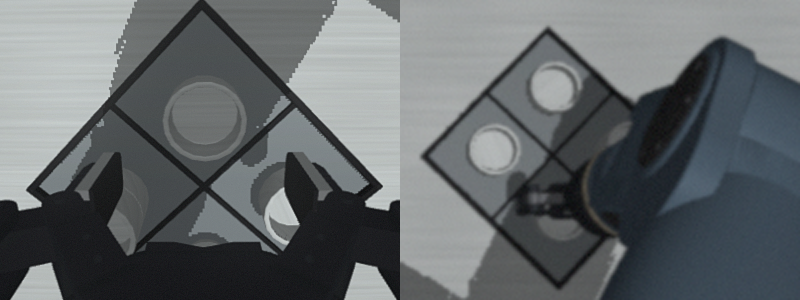

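```bash
cat >> h.py <<'E'
FEET={k:tuple(np.array(v)+[-1.7,0,-1.0]) for k,v in FEET.items()}
E
python3 -c "
from h import *
twist(cur(),rackpose('LL',55),20); twist(rackpose('LL',55),rackpose('LL',7),6)"
```

```text
20 rows [0.001, 0.0268, -0.0012, 0.0006, -0.0262, 0.0021] mm/row 26.9 mid [467.  42. 101.] end [462.7 284.1 106.4]
 6 rows [-0.0, 0.0, 0.008, 0.0, 0.0, 0.0] mm/row 8.0 mid [479. 283.  79.] end [486.7 283.1  64.9]
```

play_rows([
  [0.001,0.0268,-0.0012,0.0006,-0.0262,0.0021],
  [0.001,0.0268,-0.0012,0.0006,-0.0262,0.0021],
  [0.001,0.0268,-0.0012,0.0006,-0.0262,0.0021],
  [0.001,0.0268,-0.0012,0.0006,-0.0262,0.0021],
  [0.001,0.0268,-0.0012,0.0006,-0.0262,0.0021],
  [0.001,0.0268,-0.0012,0.0006,-0.0262,0.0021],
  [0.001,0.0268,-0.0012,0.0006,-0.0262,0.0021],
  [0.001,0.0268,-0.0012,0.0006,-0.0262,0.0021],
  [0.001,0.0268,-0.0012,0.0006,-0.0262,0.0021],
  [0.001,0.0268,-0.0012,0.0006,-0.0262,0.0021],
  [0.001,0.0268,-0.0012,0.0006,-0.0262,0.0021],
  [0.001,0.0268,-0.0012,0.0006,-0.0262,0.0021],
  [0.001,0.0268,-0.0012,0.0006,-0.0262,0.0021],
  [0.001,0.0268,-0.0012,0.0006,-0.0262,0.0021],
  [0.001,0.0268,-0.0012,0.0006,-0.0262,0.0021],
  [0.001,0.0268,-0.0012,0.0006,-0.0262,0.0021],
  [0.001,0.0268,-0.0012,0.0006,-0.0262,0.0021],
  [0.001,0.0268,-0.0012,0.0006,-0.0262,0.0021],
  [0.001,0.0268,-0.0012,0.0006,-0.0262,0.0021],
  [0.001,0.0268,-0.0012,0.0006,-0.0262,0.0021],
], gripper=0.085)

```text
time_s: 14.0
tcp_pos: [461.2, 283.8, 106.5]
orientation: [0.056, 2.618, -0.016]
force: [0.3, -0.5, 0.3]
finger_gap: 85.1
grip_force: 0.0
```

```bash
python3 -c "
from h import *
twist(cur(),rackpose('LL',7),6)"
```

```text
6 rows [-0.0002, 0.0001, 0.0081, -0.0001, -0.0, 0.0001] mm/row 8.1 mid [478. 283.  79.] end [486.7 283.1  64.9]
```

play_rows([
  [0,0,0.0082,0,0,0],
  [0,0,0.0082,0,0,0],
  [0,0,0.0082,0,0,0],
  [0,0,0.0082,0,0,0],
  [0,0,0.0082,0,0,0],
  [0,0,0.0075,0,0,0],
  [0,0,0,0,0,0],
])

```text
time_s: 14.7
tcp_pos: [486.5, 281.4, 64.7]
orientation: [0.058, 2.618, -0.016]
force: [-0.2, 0.0, -1.2]
finger_gap: 85.1
grip_force: 0.0
```

play_rows([
  [0,0,0,0,0,0],
  [0,0,0,0,0,0],
  [0,0,0,0,0,0],
  [0,0,0,0,0,0],
  [0,0,0,0,0,0],
  [0,0,0,0,0,0],
  [0,0,0,0,0,0],
], gripper=0.04)

```text
time_s: 15.4
tcp_pos: [486.1, 282.3, 66.5]
orientation: [0.057, 2.617, -0.014]
force: [-3.7, -1.1, 5.4]
finger_gap: 55.3
grip_force: 61.7
```

play_rows([
  [0,0,-0.006,0,0,0],
  [0,0,-0.014,0,0,0],
  [0,0,-0.018,0,0,0],
  [0,0,-0.014,0,0,0],
])

```text
time_s: 15.8
tcp_pos: [459.6, 283.3, 111.7]
orientation: [0.057, 2.618, -0.014]
force: [1.0, 0.3, -2.2]
finger_gap: 55.6
grip_force: 63.6
```

```bash
python3 -c "
from h import *
twist(cur(),traypose(473,-253,100),20)"
```

```text
20 rows [-0.0011, -0.0268, 0.0009, -0.0005, 0.0262, -0.0021] mm/row 26.8 mid [465. -12. 107.] end [ 473. -253.  100.]
```

play_rows([
  [-0.0011,-0.0268,0.0009,-0.0005,0.0262,-0.0021],
  [-0.0011,-0.0268,0.0009,-0.0005,0.0262,-0.0021],
  [-0.0011,-0.0268,0.0009,-0.0005,0.0262,-0.0021],
  [-0.0011,-0.0268,0.0009,-0.0005,0.0262,-0.0021],
  [-0.0011,-0.0268,0.0009,-0.0005,0.0262,-0.0021],
  [-0.0011,-0.0268,0.0009,-0.0005,0.0262,-0.0021],
  [-0.0011,-0.0268,0.0009,-0.0005,0.0262,-0.0021],
  [-0.0011,-0.0268,0.0009,-0.0005,0.0262,-0.0021],
  [-0.0011,-0.0268,0.0009,-0.0005,0.0262,-0.0021],
  [-0.0011,-0.0268,0.0009,-0.0005,0.0262,-0.0021],
  [-0.0011,-0.0268,0.0009,-0.0005,0.0262,-0.0021],
  [-0.0011,-0.0268,0.0009,-0.0005,0.0262,-0.0021],
  [-0.0011,-0.0268,0.0009,-0.0005,0.0262,-0.0021],
  [-0.0011,-0.0268,0.0009,-0.0005,0.0262,-0.0021],
  [-0.0011,-0.0268,0.0009,-0.0005,0.0262,-0.0021],
  [-0.0011,-0.0268,0.0009,-0.0005,0.0262,-0.0021],
  [-0.0011,-0.0268,0.0009,-0.0005,0.0262,-0.0021],
  [-0.0011,-0.0268,0.0009,-0.0005,0.0262,-0.0021],
  [-0.0011,-0.0268,0.0009,-0.0005,0.0262,-0.0021],
  [-0.0011,-0.0268,0.0009,-0.0005,0.0262,-0.0021],
])

```text
time_s: 17.8
tcp_pos: [473.5, -254.1, 101.1]
orientation: [-0.001, -3.14, 0.001]
force: [0.6, 0.1, -1.7]
finger_gap: 54.9
grip_force: 63.7
```

```bash
python3 -c "
from h import *
from bench import optics
A=cur();print(A[:3,3]*1000,A[:3,2])
f=optics.grab_frame('wrist');np.savez('pics/w4.npz',**f)
cv2.imwrite('pics/w4.png',cv2.resize(f['img'][100:400,80:480,::-1],(800,600),interpolation=2))
print((proj(f,[np.r_[A[:2,3]*1000,A[2,3]*1000-6.5+40],(399.5,-253,0),(399.5,-253,12),(473.,-253,45)])-[80,100])*2)
"
```

```text
[ 473.49912611 -254.08941134  101.05663415] [-1.29479557e-03 -8.39142851e-04 -9.99998810e-01]
[[399.52127619 387.58188899]
 [405.68507047  29.32897094]
 [405.63236154  28.33359151]
 [405.60764597 247.15178812]]
```

View pics/w4.png

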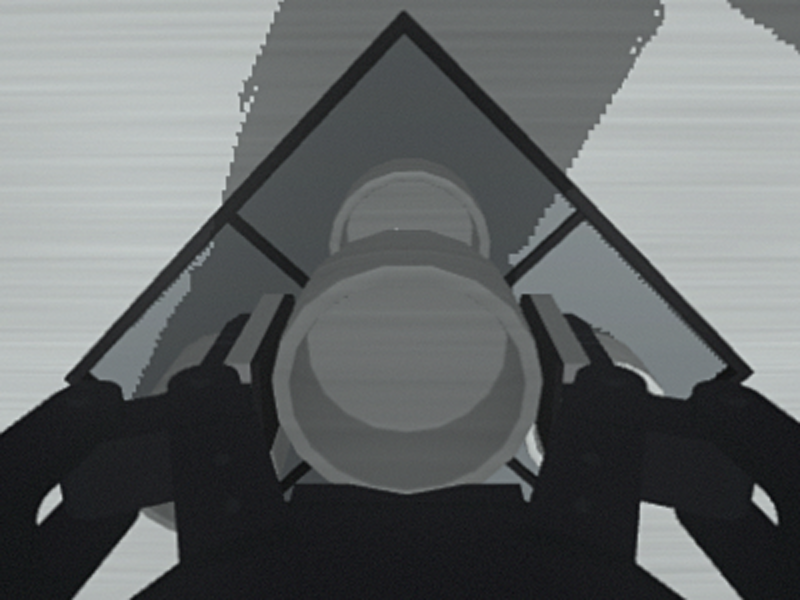

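play_rows([
  [0,0.0006,0.01,0,0,0],
  [0,0.0006,0.012,0,0,0],
  [0,0,0.012,0,0,0],
  [0,0,0.01,0,0,0],
  [0,0,0.008,0,0,0],
  [0,0,0.006,0,0,0],
  [0,0,0.005,0,0,0],
  [0,0,0,0,0,0],
])

```text
time_s: 18.65
tcp_pos: [474.8, -253.5, 39.7]
orientation: [0.002, 3.139, -0.007]
force: [-3.6, -2.3, 17.2]
finger_gap: 54.9
grip_force: 71.4
```

play_rows([
  [0,0,0.001,0,0,0],
  [0,0,0.001,0,0,0],
  [0,0,0,0,0,0],
])

```text
time_s: 18.95
tcp_pos: [475.2, -253.6, 39.3]
orientation: [0.002, 3.137, -0.008]
force: [-8.3, 1.4, 34.4]
finger_gap: 55.2
grip_force: 77.8
```

play_rows([
  [0,0,-0.001,0,0,0],
  [0,0,-0.001,0,0,0],
  [0,0,0,0,0,0],
])

```text
time_s: 19.25
tcp_pos: [474.9, -253.6, 39.7]
orientation: [0.002, 3.139, -0.007]
force: [-3.9, -2.6, 16.2]
finger_gap: 55.4
grip_force: 71.6
```

play_rows([
  [0,0,0,0,0,0],
  [0,0,0,0,0,0],
  [0,0,0,0,0,0],
], gripper=0.066)

```text
time_s: 19.55
tcp_pos: [473.7, -251.9, 37.6]
orientation: [-0.001, -3.141, 0.001]
force: [-1.1, -0.5, 0.6]
finger_gap: 65.9
grip_force: 0.0
```

```bash
python3 -c "
from h import *
from bench import optics
A=cur();print(A[:3,3]*1000,A[:3,2])
f=optics.grab_frame('wrist');np.savez('pics/w5.npz',**f)
g=optics.grab_frame('scene');np.savez('pics/s5.npz',**g)
cv2.imwrite('pics/w5.png',np.hstack([cv2.resize(f['img'][130:430,130:430,::-1],(400,400),interpolation=2),cv2.resize(g['img'][240:350,155:265,::-1],(400,400),interpolation=2)]))
print((proj(f,[(473.,-253,70)])-[130,130])*4/3)
"
```

```text
[ 473.6504963  -251.90747591   37.55520065] [-3.65605661e-04 -6.47073802e-04 -9.99999724e-01]
[[196.24447427 214.94394697]]
```

View pics/w5.png

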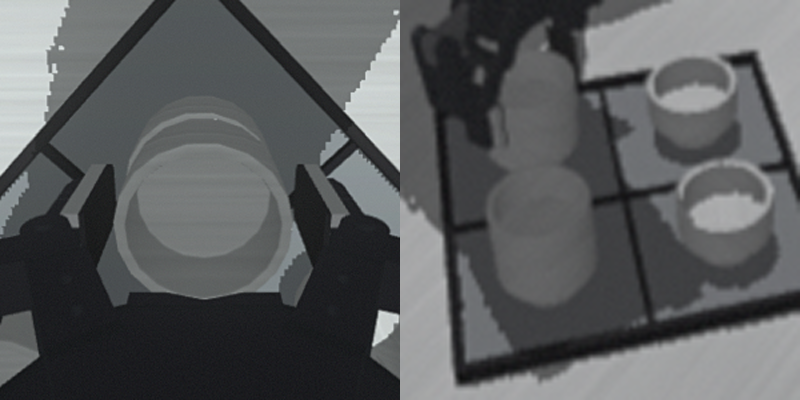

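play_rows([
  [0,0,0,0,0,0],
  [0,0,0,0,0,0],
  [0,0,-0.01,0,0,0],
  [0,0,-0.02,0,0,0],
  [0,0,-0.02,0,0,0],
  [0,0,-0.02,0,0,0],
  [0,0,-0.02,0,0,0],
  [0,0,-0.01,0,0,0],
], gripper=0.076)

```text
time_s: 20.45
tcp_pos: [474.4, -252.3, 140.0]
orientation: [0.001, 3.14, -0.003]
force: [0.5, -0.3, 0.7]
finger_gap: 75.9
grip_force: 0.0
```

```bash
python3 -c "
from h import *
from bench import optics
A=cur();print(A[:3,3]*1000)
f=optics.grab_frame('wrist');np.savez('pics/w6.npz',**f)
cv2.imwrite('pics/w6.png',cv2.resize(f['img'][100:400,80:480,::-1],(800,600),interpolation=2))
t=np.arange(0,6.28,.01);c=np.c_[np.cos(t),np.sin(t),0*t]*28
for z in(70,73): p=(proj(f,c+[473,-253,z])-[80,100])*2;print(z,p.min(0),p.max(0),(proj(f,[(473,-253,z)])-[80,100])*2)
twist(A,rackpose('UR',55),20)"
```

```text
[ 474.35289665 -252.31280694  139.96296485]
70 [324.79274376 157.02737427] [477.36885347 302.95824325] [[401.06132714 232.46199788]]
73 [323.71052947 158.53235711] [478.28510897 306.20926613] [[400.97775559 234.90582437]]
 20 rows [-0.003, 0.0218, 0.0, 0.0005, -0.0261, 0.0021] mm/row 22.0 mid [510. -13. 144.] end [540.7 183.  153.9]
```

View pics/w6.png

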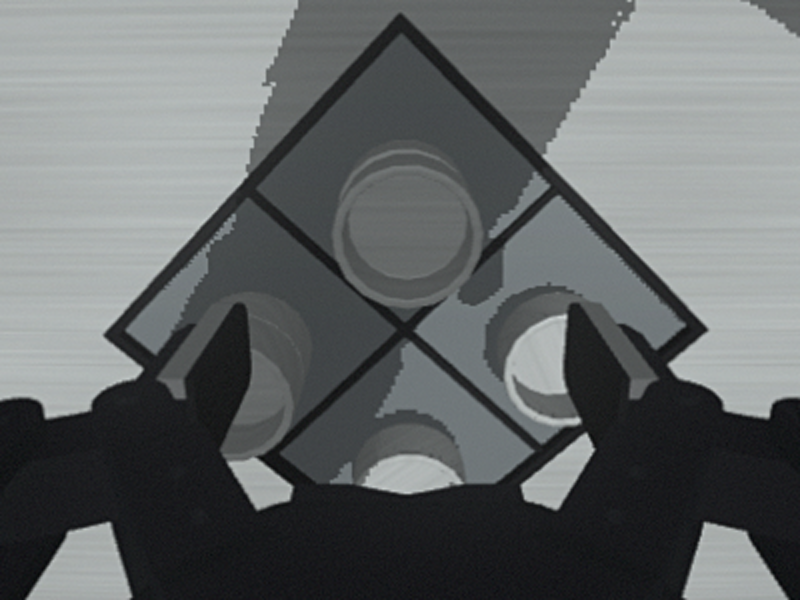

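play_rows([
  [-0.003,0.0218,0,0.0005,-0.0261,0.0021],
  [-0.003,0.0218,0,0.0005,-0.0261,0.0021],
  [-0.003,0.0218,0,0.0005,-0.0261,0.0021],
  [-0.003,0.0218,0,0.0005,-0.0261,0.0021],
  [-0.003,0.0218,0,0.0005,-0.0261,0.0021],
  [-0.003,0.0218,0,0.0005,-0.0261,0.0021],
  [-0.003,0.0218,0,0.0005,-0.0261,0.0021],
  [-0.003,0.0218,0,0.0005,-0.0261,0.0021],
  [-0.003,0.0218,0,0.0005,-0.0261,0.0021],
  [-0.003,0.0218,0,0.0005,-0.0261,0.0021],
  [-0.003,0.0218,0,0.0005,-0.0261,0.0021],
  [-0.003,0.0218,0,0.0005,-0.0261,0.0021],
  [-0.003,0.0218,0,0.0005,-0.0261,0.0021],
  [-0.003,0.0218,0,0.0005,-0.0261,0.0021],
  [-0.003,0.0218,0,0.0005,-0.0261,0.0021],
  [-0.003,0.0218,0,0.0005,-0.0261,0.0021],
  [-0.003,0.0218,0,0.0005,-0.0261,0.0021],
  [-0.003,0.0218,0,0.0005,-0.0261,0.0021],
  [-0.003,0.0218,0,0.0005,-0.0261,0.0021],
  [-0.003,0.0218,0,0.0005,-0.0261,0.0021],
], gripper=0.085)

```text
time_s: 22.5
tcp_pos: [539.9, 183.5, 150.8]
orientation: [0.057, 2.619, -0.015]
force: [1.1, -0.1, -0.3]
finger_gap: 84.9
grip_force: 0.0
```

```bash
python3 -c "
from h import *
from bench import optics
twist(cur(),rackpose('UR',7),6)
g=optics.grab_frame('top');np.savez('pics/t7.npz',**g)
im=cv2.resize(cv2.cvtColor(g['img'][168:312,325:469],cv2.COLOR_RGB2GRAY),None,fx=4,fy=4,interpolation=2)
c=cv2.HoughCircles(im,cv2.HOUGH_GRADIENT,1,100,param1=60,param2=22,minRadius=40,maxRadius=62)[0]
for u,v,r in c:
    uv=[((u+.5)/4-.5+325,(v+.5)/4-.5+168)];print(round(u),round(v),r,[hit(g,uv,np.array([0,0,1.]),z).round(1)[0].tolist() for z in(45,70)])
"
```

```text
6 rows [-0.0004, -0.0001, 0.0076, 0.0, -0.0003, -0.0001] mm/row 7.6 mid [556. 182. 125.] end [564.7 182.  112.4]
448 260 52.9 [[549.2, -333.2, 45.0], [545.7, -325.6, 70.0]]
166 268 45.9 [[543.9, -179.9, 45.0], [540.5, -175.7, 70.0]]
292 140 49.7 [[615.4, -250.4, 45.0], [610.4, -244.6, 70.0]]
304 394 43.5 [[476.4, -252.7, 45.0], [474.6, -246.9, 70.0]]
```

play_rows([
  [-0.0003,0,0.0076,0,0,0],
  [-0.0003,0,0.0076,0,0,0],
  [-0.0003,0,0.0076,0,0,0],
  [-0.0003,0,0.0076,0,0,0],
  [-0.0003,0,0.0076,0,0,0],
  [-0.0003,0,0.0076,0,0,0],
  [0,0,0,0,0,0],
])

```text
time_s: 23.25
tcp_pos: [564.6, 181.2, 111.4]
orientation: [0.058, 2.621, -0.016]
force: [0.1, 0.2, -0.1]
finger_gap: 84.8
grip_force: 0.0
```

play_rows([
  [0,0,0,0,0,0],
  [0,0,0,0,0,0],
  [0,0,0,0,0,0],
  [0,0,0,0,0,0],
  [0,0,0,0,0,0],
  [0,0,0,0,0,0],
  [0,0,0,0,0,0],
], gripper=0.04)

```text
time_s: 23.95
tcp_pos: [564.4, 181.9, 113.4]
orientation: [0.057, 2.619, -0.014]
force: [-4.1, -1.0, 6.6]
finger_gap: 55.0
grip_force: 62.0
```

play_rows([
  [0,0,-0.006,0,0,0],
  [0,0,-0.014,0,0,0],
  [0,0,-0.018,0,0,0],
  [0,0,-0.014,0,0,0],
])

```text
time_s: 24.35
tcp_pos: [538.0, 182.8, 158.5]
orientation: [0.057, 2.62, -0.015]
force: [-0.6, -0.7, -1.6]
finger_gap: 55.1
grip_force: 63.6
```

```bash
python3 -c "
from h import *
twist(cur(),traypose(545.5,-181.2,105),16)"
```

```text
16 rows [-0.0001, -0.0227, 0.0036, -0.0007, 0.0326, -0.0027] mm/row 23.0 mid [544. -22. 129.] end [ 545.5 -181.2  105. ]
```

play_rows([
  [-0.0001,-0.0227,0.0036,-0.0007,0.0326,-0.0027],
  [-0.0001,-0.0227,0.0036,-0.0007,0.0326,-0.0027],
  [-0.0001,-0.0227,0.0036,-0.0007,0.0326,-0.0027],
  [-0.0001,-0.0227,0.0036,-0.0007,0.0326,-0.0027],
  [-0.0001,-0.0227,0.0036,-0.0007,0.0326,-0.0027],
  [-0.0001,-0.0227,0.0036,-0.0007,0.0326,-0.0027],
  [-0.0001,-0.0227,0.0036,-0.0007,0.0326,-0.0027],
  [-0.0001,-0.0227,0.0036,-0.0007,0.0326,-0.0027],
  [-0.0001,-0.0227,0.0036,-0.0007,0.0326,-0.0027],
  [-0.0001,-0.0227,0.0036,-0.0007,0.0326,-0.0027],
  [-0.0001,-0.0227,0.0036,-0.0007,0.0326,-0.0027],
  [-0.0001,-0.0227,0.0036,-0.0007,0.0326,-0.0027],
  [-0.0001,-0.0227,0.0036,-0.0007,0.0326,-0.0027],
  [-0.0001,-0.0227,0.0036,-0.0007,0.0326,-0.0027],
  [-0.0001,-0.0227,0.0036,-0.0007,0.0326,-0.0027],
  [-0.0001,-0.0227,0.0036,-0.0007,0.0326,-0.0027],
  [0,0,0,0,0,0],
])

```text
time_s: 26.05
tcp_pos: [548.0, -183.0, 103.5]
orientation: [-0.002, -3.14, 0.001]
force: [0.6, 0.2, -2.1]
finger_gap: 54.8
grip_force: 63.8
```

```bash
python3 -c "
from h import *
from bench import optics
A=cur();print(A[:3,3]*1000,A[:3,2])
f=optics.grab_frame('wrist');np.savez('pics/w8.npz',**f)
cv2.imwrite('pics/w8.png',cv2.resize(f['img'][100:400,80:480,::-1],(800,600),interpolation=2))
t=np.arange(0,6.28,.01);c=np.c_[np.cos(t),np.sin(t),0*t]*28
for q in((544.5,-181,45),np.r_[A[:2,3]*1000,A[2,3]*1000+33.5]):
  p=(proj(f,c+q)-[80,100])*2;print(p.min(0),p.max(0))
print((proj(f,pose2((544.2,-253.2,-.775),[(106,106,12),(-106,106,12),(0,106,12)]))-[80,100])*2)
"
```

```text
[ 548.00123347 -183.03638859  103.47046543] [-1.14200848e-03 -5.81631988e-04 -9.99999179e-01]
[327.86918491 157.17330802] [488.79391688 310.93349118]
[262.61440041 258.22547514] [536.69414353 501.21852285]
[[257.99014388 519.41927682]
 [601.96558296 207.46316387]
 [416.28863474 376.70248779]]
```

View pics/w8.png

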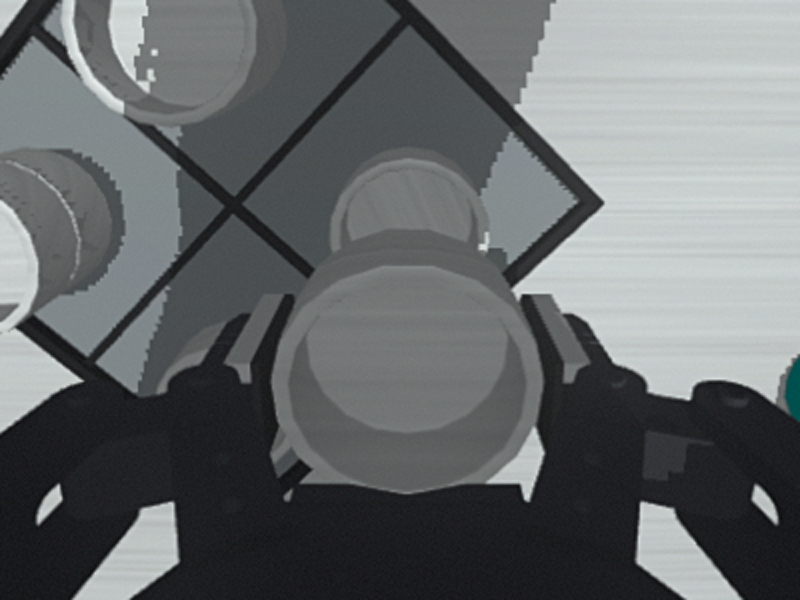

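play_rows([
  [0.0002,0.0002,0.01,0,0,0],
  [0.0002,0.0002,0.012,0,0,0],
  [0,0,0.012,0,0,0],
  [0,0,0.01,0,0,0],
  [0,0,0.008,0,0,0],
  [0,0,0.006,0,0,0],
  [0,0,0.005,0,0,0],
  [0,0,0,0,0,0],
])

```text
time_s: 26.9
tcp_pos: [547.4, -180.9, 41.0]
orientation: [-0.001, 3.141, -0.002]
force: [-1.0, -0.7, 0.3]
finger_gap: 54.9
grip_force: 64.7
```

play_rows([
  [0,0,0.001,0,0,0],
  [0,0,0.001,0,0,0],
  [0,0,0,0,0,0],
])

```text
time_s: 27.2
tcp_pos: [548.1, -181.6, 40.4]
orientation: [-0.0, 3.139, -0.004]
force: [-2.4, -3.0, 9.4]
finger_gap: 55.3
grip_force: 69.3
```

play_rows([
  [0,0,-0.0015,0,0,0],
  [0,-0.0015,0,0,0,0],
  [0,0,0.001,0,0,0],
  [0,0,0.001,0,0,0],
  [0,0,0,0,0,0],
])

```text
time_s: 27.7
tcp_pos: [548.4, -183.0, 39.7]
orientation: [-0.001, 3.139, -0.004]
force: [-0.5, -2.9, 11.3]
finger_gap: 55.2
grip_force: 70.0
```

```bash
python3 -c "
from bench import read_state
s=read_state();print(s['force'],s['wrist_torque'],s['tcp_pos'])"
```

```text
[-0.49385278 -2.87535657 11.27876817] [-0.90371918  0.27133556 -0.01281207] [ 548.35587561 -183.01555438   39.66788072]
```

play_rows([
  [0,-0.0005,-0.001,0,0,0],
  [0,-0.0005,0,0,0,0],
  [0,0,0.001,0,0,0],
  [0,0,0.001,0,0,0],
  [0,0,0,0,0,0],
])

```text
time_s: 28.2
tcp_pos: [548.3, -183.6, 39.2]
orientation: [-0.001, 3.139, -0.002]
force: [-2.4, -1.0, 18.3]
finger_gap: 55.3
grip_force: 72.3
```

```bash
python3 -c "
from bench import read_state
s=read_state();print(s['force'],s['wrist_torque'],s['tcp_pos'])"
```

```text
[-2.43664731 -1.02251357 18.32256973] [-0.50998014  0.57417522  0.03350463] [ 548.32421323 -183.58356343   39.16740277]
```

play_rows([
  [0,0,-0.001,0,0,0],
  [0,0,0,0,0,0],
])

```text
time_s: 28.4
tcp_pos: [548.0, -183.6, 39.4]
orientation: [-0.001, 3.14, -0.002]
force: [-0.3, -2.8, 10.5]
finger_gap: 55.3
grip_force: 69.6
```

play_rows([
  [0,0,0,0,0,0],
  [0,0,0,0,0,0],
  [0,0,0,0,0,0],
  [0,0,0,0,0,0],
  [0,0,0,0,0,0],
], gripper=0.076)

```text
time_s: 28.9
tcp_pos: [547.0, -182.8, 38.2]
orientation: [0.001, -3.141, -0.001]
force: [-0.2, 0.1, 0.1]
finger_gap: 76.3
grip_force: 0.0
```

play_rows([
  [0,0,-0.01,0,0,0],
  [0,0,-0.02,0,0,0],
  [0,0,-0.02,0,0,0],
  [0,0,-0.02,0,0,0],
  [0,0,-0.02,0,0,0],
  [0,0,-0.01,0,0,0],
])

```text
time_s: 29.5
tcp_pos: [547.9, -183.1, 140.9]
orientation: [-0.001, 3.139, -0.001]
force: [0.5, -1.1, 0.1]
finger_gap: 76.2
grip_force: 0.0
```

```bash
cat > rim.py <<'E'
from h import *
def rimfit(f,g0,r=28,zs=None):
    # fit x,y,z of an outer rim by matching image gradient of projected circle (coarse score), local search
    im=cv2.GaussianBlur(cv2.cvtColor(f['img'],cv2.COLOR_RGB2GRAY).astype(np.float32),(0,0),.8)
    G=np.hypot(cv2.Sobel(im,5,1,0),cv2.Sobel(im,5,0,1))
    t=np.linspace(0,2*np.pi,240);c=np.c_[np.cos(t),np.sin(t),0*t]
    best=[]
    for z in (zs or [g0[2]]):
        for dx in np.arange(-6,6.1,.5):
            for dy in np.arange(-6,6.1,.5):
                s=0
                for rr in(28,24):
                    p=proj(f,c*rr+[g0[0]+dx,g0[1]+dy,z]).astype(np.float32)
                    s+=np.minimum(cv2.remap(G,p[:,:1],p[:,1:],1),60).mean()
                best.append((s,g0[0]+dx,g0[1]+dy,z))
    return max(best)
E
python3 -c "
from rim import *
from bench import optics
A=cur();print(A[:3,3]*1000)
f=optics.grab_frame('wrist');np.savez('pics/w9.npz',**f)
for z in(64,67,70,73,76):print(rimfit(f,(544.5,-181,z)))
f=dict(np.load('pics/w6.npz'))
for z in(64,67,70,73,76):print(rimfit(f,(473.5,-253,z)))
twist(A,rackpose('UL',55),20)"
```

```text
[ 547.8843958  -183.13457525  140.88200088]
(np.float32(95.40622), np.float64(549.0), np.float64(-180.5), 64)
(np.float32(99.553024), np.float64(548.0), np.float64(-180.5), 67)
(np.float32(99.416824), np.float64(547.0), np.float64(-180.0), 70)
(np.float32(95.12403), np.float64(546.0), np.float64(-180.0), 73)
(np.float32(90.53952), np.float64(544.0), np.float64(-180.0), 76)
(np.float32(93.094315), np.float64(477.5), np.float64(-251.0), 64)
(np.float32(99.741196), np.float64(476.5), np.float64(-251.0), 67)
(np.float32(99.79613), np.float64(475.5), np.float64(-251.0), 70)
(np.float32(95.24141), np.float64(474.0), np.float64(-251.0), 73)
(np.float32(86.11922), np.float64(472.5), np.float64(-251.0), 76)
 20 rows [0.0004, 0.0234, -0.0009, 0.0005, -0.026, 0.0022] mm/row 23.4 mid [545.  74. 149.] end [545.  284.9 153.9]
```

play_rows([
  [0.0004,0.0234,-0.0009,0.0005,-0.026,0.0022],
  [0.0004,0.0234,-0.0009,0.0005,-0.026,0.0022],
  [0.0004,0.0234,-0.0009,0.0005,-0.026,0.0022],
  [0.0004,0.0234,-0.0009,0.0005,-0.026,0.0022],
  [0.0004,0.0234,-0.0009,0.0005,-0.026,0.0022],
  [0.0004,0.0234,-0.0009,0.0005,-0.026,0.0022],
  [0.0004,0.0234,-0.0009,0.0005,-0.026,0.0022],
  [0.0004,0.0234,-0.0009,0.0005,-0.026,0.0022],
  [0.0004,0.0234,-0.0009,0.0005,-0.026,0.0022],
  [0.0004,0.0234,-0.0009,0.0005,-0.026,0.0022],
  [0.0004,0.0234,-0.0009,0.0005,-0.026,0.0022],
  [0.0004,0.0234,-0.0009,0.0005,-0.026,0.0022],
  [0.0004,0.0234,-0.0009,0.0005,-0.026,0.0022],
  [0.0004,0.0234,-0.0009,0.0005,-0.026,0.0022],
  [0.0004,0.0234,-0.0009,0.0005,-0.026,0.0022],
  [0.0004,0.0234,-0.0009,0.0005,-0.026,0.0022],
  [0.0004,0.0234,-0.0009,0.0005,-0.026,0.0022],
  [0.0004,0.0234,-0.0009,0.0005,-0.026,0.0022],
  [0.0004,0.0234,-0.0009,0.0005,-0.026,0.0022],
  [0.0004,0.0234,-0.0009,0.0005,-0.026,0.0022],
], gripper=0.085)

```text
time_s: 31.55
tcp_pos: [544.2, 286.0, 152.8]
orientation: [0.058, 2.621, -0.013]
force: [0.8, -0.1, 0.0]
finger_gap: 84.8
grip_force: 0.0
```

```bash
python3 -c "
from h import *
twist(cur(),rackpose('UL',7),6)"
```

```text
6 rows [-0.0002, -0.0002, 0.0079, 0.0001, -0.0005, -0.0002] mm/row 7.9 mid [561. 285. 126.] end [569.  283.9 112.4]
```

play_rows([
  [-0.0002,-0.0002,0.0079,0,-0.0005,0],
  [-0.0002,-0.0002,0.0079,0,-0.0005,0],
  [-0.0002,-0.0002,0.0079,0,-0.0005,0],
  [-0.0002,-0.0002,0.0079,0,-0.0005,0],
  [-0.0002,-0.0002,0.0079,0,-0.0005,0],
  [-0.0002,-0.0002,0.0079,0,-0.0005,0],
  [0,0,0,0,0,0],
])

```text
time_s: 32.25
tcp_pos: [569.4, 282.2, 111.5]
orientation: [0.059, 2.619, -0.015]
force: [0.3, -0.1, -1.1]
finger_gap: 84.8
grip_force: 0.0
```

play_rows([
  [0,0,0,0,0,0],
  [0,0,0,0,0,0],
  [0,0,0,0,0,0],
  [0,0,0,0,0,0],
  [0,0,0,0,0,0],
  [0,0,0,0,0,0],
  [0,0,0,0,0,0],
], gripper=0.04)

```text
time_s: 32.95
tcp_pos: [569.2, 283.1, 113.6]
orientation: [0.058, 2.617, -0.013]
force: [-4.9, -1.4, 6.0]
finger_gap: 54.9
grip_force: 62.1
```

play_rows([
  [0,0,-0.006,0,0,0],
  [0,0,-0.014,0,0,0],
  [0,0,-0.018,0,0,0],
  [0,0,-0.014,0,0,0],
])

```text
time_s: 33.35
tcp_pos: [542.6, 284.1, 158.6]
orientation: [0.058, 2.618, -0.013]
force: [-0.1, -0.5, -2.7]
finger_gap: 55.0
grip_force: 63.7
```

```bash
python3 -c "
from h import *
twist(cur(),traypose(618,-252.3,105),20)"
```

```text
20 rows [-0.0035, -0.0267, 0.0038, -0.0005, 0.0261, -0.0022] mm/row 27.2 mid [585. -11. 135.] end [ 618.  -252.3  105. ]
```

play_rows([
  [-0.0035,-0.0267,0.0038,-0.0005,0.0261,-0.0022],
  [-0.0035,-0.0267,0.0038,-0.0005,0.0261,-0.0022],
  [-0.0035,-0.0267,0.0038,-0.0005,0.0261,-0.0022],
  [-0.0035,-0.0267,0.0038,-0.0005,0.0261,-0.0022],
  [-0.0035,-0.0267,0.0038,-0.0005,0.0261,-0.0022],
  [-0.0035,-0.0267,0.0038,-0.0005,0.0261,-0.0022],
  [-0.0035,-0.0267,0.0038,-0.0005,0.0261,-0.0022],
  [-0.0035,-0.0267,0.0038,-0.0005,0.0261,-0.0022],
  [-0.0035,-0.0267,0.0038,-0.0005,0.0261,-0.0022],
  [-0.0035,-0.0267,0.0038,-0.0005,0.0261,-0.0022],
  [-0.0035,-0.0267,0.0038,-0.0005,0.0261,-0.0022],
  [-0.0035,-0.0267,0.0038,-0.0005,0.0261,-0.0022],
  [-0.0035,-0.0267,0.0038,-0.0005,0.0261,-0.0022],
  [-0.0035,-0.0267,0.0038,-0.0005,0.0261,-0.0022],
  [-0.0035,-0.0267,0.0038,-0.0005,0.0261,-0.0022],
  [-0.0035,-0.0267,0.0038,-0.0005,0.0261,-0.0022],
  [-0.0035,-0.0267,0.0038,-0.0005,0.0261,-0.0022],
  [-0.0035,-0.0267,0.0038,-0.0005,0.0261,-0.0022],
  [-0.0035,-0.0267,0.0038,-0.0005,0.0261,-0.0022],
  [-0.0035,-0.0267,0.0038,-0.0005,0.0261,-0.0022],
])

```text
time_s: 35.35
tcp_pos: [618.3, -252.8, 105.0]
orientation: [-0.001, 3.141, 0.0]
force: [1.0, 0.3, -3.0]
finger_gap: 55.2
grip_force: 63.7
```

```bash
python3 -c "
from rim import *
from bench import optics
A=cur();print(A[:3,3]*1000,A[:3,2])
f=optics.grab_frame('wrist');np.savez('pics/w10.npz',**f)
# held and lower, upper half of lower rim visible: same fit on all three nest views for comparison
import rim
def low(f,g):
    im=cv2.GaussianBlur(cv2.cvtColor(f['img'],cv2.COLOR_RGB2GRAY).astype(np.float32),(0,0),.8)
    G=np.hypot(cv2.Sobel(im,5,1,0),cv2.Sobel(im,5,0,1))
    t=np.linspace(np.pi*.62,np.pi*1.38,120);c=np.c_[np.cos(t),np.sin(t),0*t];b=[]
    for dx in np.arange(-5,5.1,.5):
        for dy in np.arange(-5,5.1,.5):
            s=0
            for rr in(28,24):
                p=proj(f,c*rr+np.array(g)+[dx,dy,0]).astype(np.float32);s+=np.minimum(cv2.remap(G,p[:,:1],p[:,1:],1),60).mean()
            b.append((round(float(s),1),g[0]+dx,g[1]+dy))
    return max(b)
print(low(f,(615.3,-250.9,45)),low(dict(np.load('pics/w8.npz')),(544.5,-181,45)))
h=A[:3,3]*1000+[0,0,31.5];print('held',rimfit(f,h)[1:3]-h[:2])
"
```

```text
[ 618.27488194 -252.78420058  104.9928659 ] [ 1.10613459e-04  5.33332985e-05 -9.99999992e-01]
(81.7, np.float64(615.3), np.float64(-249.9)) (81.4, np.float64(545.0), np.float64(-180.5))
held [2.  1.5]
```

play_rows([
  [0,0,0.01,0,0,0],
  [0,0,0.012,0,0,0],
  [0,0,0.012,0,0,0],
  [0,0,0.01,0,0,0],
  [0,0,0.008,0,0,0],
  [0,0,0.006,0,0,0],
  [0,0,0.006,0,0,0],
  [0,0,0,0,0,0],
])

```text
time_s: 36.2
tcp_pos: [617.9, -251.5, 40.5]
orientation: [-0.001, 3.141, 0.001]
force: [-1.2, -0.4, 0.5]
finger_gap: 55.1
grip_force: 65.1
```

play_rows([
  [0,0,0.001,0,0,0],
  [0,0,0.001,0,0,0],
  [0,0,0,0,0,0],
])

```text
time_s: 36.5
tcp_pos: [618.5, -251.6, 39.9]
orientation: [-0.001, 3.14, 0.001]
force: [-3.1, 3.0, 6.6]
finger_gap: 55.1
grip_force: 67.6
```

play_rows([
  [0,-0.0005,0,0,0,0],
  [0,-0.0005,0.001,0,0,0],
  [0,0,0.001,0,0,0],
  [0,0,0,0,0,0],
])

```text
time_s: 36.9
tcp_pos: [618.9, -251.9, 39.1]
orientation: [-0.002, 3.138, 0.002]
force: [-4.6, 7.5, 16.4]
finger_gap: 55.2
grip_force: 71.8
```

play_rows([
  [0,0.001,-0.001,0,0,0],
  [0,0,0,0,0,0],
])

```text
time_s: 37.1
tcp_pos: [618.8, -251.5, 39.5]
orientation: [-0.002, 3.139, 0.0]
force: [-2.4, 4.1, 9.1]
finger_gap: 55.1
grip_force: 68.7
```

play_rows([
  [0,0,0,0,0,0],
  [0,0,0,0,0,0],
  [0,0,0,0,0,0],
  [0,0,0,0,0,0],
  [0,0,0,0,0,0],
], gripper=0.076)

```text
time_s: 37.6
tcp_pos: [618.2, -251.9, 37.7]
orientation: [-0.001, 3.141, 0.0]
force: [-0.9, 0.7, 0.1]
finger_gap: 76.2
grip_force: 0.0
```

play_rows([
  [0,0,-0.01,0,0,0],
  [0,0,-0.02,0,0,0],
  [0,0,-0.02,0,0,0],
  [0,0,-0.02,0,0,0],
  [0,0,-0.02,0,0,0],
  [0,0,-0.01,0,0,0],
])

```text
time_s: 38.2
tcp_pos: [618.9, -252.2, 140.5]
orientation: [-0.001, 3.138, -0.002]
force: [1.3, -0.9, 0.8]
finger_gap: 76.0
grip_force: 0.0
```

```bash
python3 -c "
from rim import *
from bench import optics
f=optics.grab_frame('wrist');np.savez('pics/w11.npz',**f)
for z in(64,67,70,73,76):print(rimfit(f,(615.5,-251,z)))
twist(cur(),traypose(440,60,220),18)"
```

```text
(np.float32(92.777954), np.float64(619.0), np.float64(-251.0), 64)
(np.float32(99.379684), np.float64(618.5), np.float64(-251.0), 67)
(np.float32(99.83245), np.float64(617.5), np.float64(-251.0), 70)
(np.float32(94.56356), np.float64(616.0), np.float64(-251.0), 73)
(np.float32(88.288315), np.float64(614.5), np.float64(-251.0), 76)
 18 rows [0.0099, 0.0174, -0.0044, -0.0001, 0.0003, 0.0] mm/row 20.5 mid [520. -79. 185.] end [440.  60. 220.]
```

play_rows([
  [0.0099,0.0174,-0.0044,0,0,0],
  [0.0099,0.0174,-0.0044,0,0,0],
  [0.0099,0.0174,-0.0044,0,0,0],
  [0.0099,0.0174,-0.0044,0,0,0],
  [0.0099,0.0174,-0.0044,0,0,0],
  [0.0099,0.0174,-0.0044,0,0,0],
  [0.0099,0.0174,-0.0044,0,0,0],
  [0.0099,0.0174,-0.0044,0,0,0],
  [0.0099,0.0174,-0.0044,0,0,0],
  [0.0099,0.0174,-0.0044,0,0,0],
  [0.0099,0.0174,-0.0044,0,0,0],
  [0.0099,0.0174,-0.0044,0,0,0],
  [0.0099,0.0174,-0.0044,0,0,0],
  [0.0099,0.0174,-0.0044,0,0,0],
  [0.0099,0.0174,-0.0044,0,0,0],
  [0.0099,0.0174,-0.0044,0,0,0],
  [0.0099,0.0174,-0.0044,0,0,0],
  [0.0099,0.0174,-0.0044,0,0,0],
  [0,0,0,0,0,0],
  [0,0,0,0,0,0],
])

```text
time_s: 40.25
tcp_pos: [439.5, 61.7, 217.2]
orientation: [-0.003, 3.14, -0.0]
force: [-0.5, -0.1, 0.1]
finger_gap: 75.7
grip_force: 0.0
```

```bash
python3 -c "
from rim import *
from bench import optics
F=[optics.grab_frame(n) for n in('top','scene')]
for q in((614.9,-252.5),(545,-323.9),(543.5,-182.5),(473.5,-253.9)):
  print(q)
  for f in F:
    b=max(rimfit(f,(*q,z)) for z in(66,68,70,72,74));print('  ',np.round(np.array(b,float),1), [np.round(float(rimfit(f,(*q,z))[0])) for z in (66,70,74)])
"
```

```text
(614.9, -252.5)
   [ 116.1  616.4 -251.    72. ] [np.float64(116.0), np.float64(116.0), np.float64(116.0)]
   [ 119.4  613.9 -254.    66. ] [np.float64(119.0), np.float64(119.0), np.float64(119.0)]
(545, -323.9)
   [ 118.2  545.  -325.9   66. ] [np.float64(118.0), np.float64(118.0), np.float64(118.0)]
   [ 120.   546.  -329.9   72. ] [np.float64(120.0), np.float64(120.0), np.float64(119.0)]
(543.5, -182.5)
   [ 112.   549.5 -180.5   74. ] [np.float64(111.0), np.float64(111.0), np.float64(112.0)]
   [ 119.8  548.  -184.    66. ] [np.float64(120.0), np.float64(119.0), np.float64(118.0)]
(473.5, -253.9)
   [ 114.9  478.5 -248.9   68. ] [np.float64(115.0), np.float64(115.0), np.float64(115.0)]
   [ 119.9  475.5 -254.9   66. ] [np.float64(120.0), np.float64(120.0), np.float64(118.0)]
```

```bash
python3 -c "
from rim import *
from bench import optics
F=[optics.grab_frame(n) for n in('top','scene')]
Gs=[]
for f in F:
    im=cv2.cvtColor(f['img'],cv2.COLOR_RGB2GRAY).astype(np.float32);g=np.hypot(cv2.Sobel(im,5,1,0),cv2.Sobel(im,5,0,1));Gs.append(g)
t=np.linspace(0,2*np.pi,180)
for q in((614.9,-252.5),(545,-323.9),(543.5,-182.5),(473.5,-253.9)):
  b=[]
  for z in np.arange(62,79,2):
   for dx in np.arange(-7,7.1,1):
    for dy in np.arange(-7,7.1,1):
     s=0
     for f,g in zip(F,Gs):
      for rr in(28,24):
       p=proj(f,np.c_[rr*np.cos(t)+q[0]+dx,rr*np.sin(t)+q[1]+dy,0*t+z]).astype(np.float32);s+=np.minimum(cv2.remap(g,p[:,:1],p[:,1:],1),250).mean()/g.std()
     b.append((float(s),dx,dy,z))
  b.sort();print(q,[tuple(np.round(x,2).tolist()) for x in b[-3:]])
"
```

```text
(614.9, -252.5) [(11.69, 0.0, 1.0, 64.0), (11.7, -1.0, 2.0, 64.0), (11.89, 0.0, 2.0, 64.0)]
(545, -323.9) [(12.06, 1.0, -1.0, 66.0), (12.09, 0.0, -1.0, 66.0), (12.21, 0.0, -2.0, 66.0)]
(543.5, -182.5) [(11.47, 1.0, 2.0, 64.0), (11.5, 2.0, 3.0, 64.0), (11.62, 1.0, 3.0, 64.0)]
(473.5, -253.9) [(11.87, 2.0, 2.0, 66.0), (11.87, 3.0, 1.0, 66.0), (11.88, 0.0, 4.0, 64.0)]
```

```bash
python3 -c "
from bench import order
print(order.finish_job())"
```

```text
the job is handed in; nothing more can be done
None
```

I filled the tray and handed the job in at about 40 s. By my final camera check, the three pairs I completed sit within about 4 mm of their square centres and as high as the ready pair; the hand-in call returned no verdict.

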